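# Tap a bearing cup square into a turntable hub

## Task

Put the brass bearing cup into the orange press-fit liner that stands a little proud of the turntable hub and let go of it. Then, with the gripper shut, tap cup and liner home by pressing down alternately around the raised rim, a little at a time so that it goes in square without cocking, until the cup's flange is flush on the hub face all round. Be gentle: never press or knock it harder than 38 N, do not disturb the other things on the bench, and leave the cup untouched at the end.

Things in the scene. Friction and masses are not known exactly. Their poses are not given: they have to be found in the camera images.
- cup: brass bearing cup standing plug down in the tray, 24 mm tall: a plug 41 mm in diameter, 14 mm long (foot chamfered 1.5 mm); then a flange 62 mm in diameter, 8 mm thick (grip its edge); on top a raised annular rim, outer diameter 50, inner 41, 2 mm high, around a dark shield. 0.15 to 0.3 kg. Origin: centre of the plug's underside; z up its axis
- cup_seat (a point): on the cup's axis at the underside of its flange, 14 mm above its origin: the face that must come flush with the hub face
- cup_rim (a point): on the cup's axis at the top of the raised rim, 24 mm above its origin
- hub: grey-green turntable stand, fixed: a round foot 170 mm in diameter, 22 mm thick, and a column 92 mm in diameter with a 56 mm bore in its flat top, 80 mm above the origin. Origin: centre of the foot's underside, sunk up to 14 mm into the bench (the height varies). z up
- hub_mouth (a point): centre of the bore at the level of the hub's flat top face; z up
- liner_top (a point): centre of the upper end of the orange liner, a tube 54 mm outside, 44 mm inside, 18 mm long, started in the hub's bore: 6 to 7 mm proud, leaning up to 0.03 rad any way. The cup's plug drops loosely into it (1.5 mm all round) till the flange rests on it. z along its axis
- tray: grey open parts tray, 150 by 300 mm, walls 12 mm high and 4 mm thick, floor 4 mm thick; holds the cup and the collar, which lie about 70 mm either side of its middle along its length (y). Fixed. Origin: centre of the underside
- collar: dark steel collar ring, diameter 54, hole 32, height 14 mm, beside the cup in the tray; leave alone. Origin: centre of the underside
- jar: white plastic jar, diameter 64, height 85 mm; leave alone
- dish: white ceramic dish, diameter 90, height 35 mm; leave alone
- finial: green glazed ceramic finial, diameter 60, height 66 mm; leave alone
- brush: wooden brush lying flat, 170 mm; leave alone
- driver: blue screwdriver lying flat, 180 mm; leave alone
- weight: steel cylinder weight, diameter 44, height 35 mm; leave alone
- liner: the same liner: a tight fit in the bore. It stays where left, with friction all round it. A press of 16 to 24 N at one place on the cup's rim sinks that side and lifts the opposite side about a third as much: 1 mm of sinking adds about 0.03 rad of lean. Pressing the middle or two sides at once does nothing below 38 N. Home, the flange meets the rigid hub face. Origin: 18 mm below liner_top
There are look-alikes about, which are no part of the job. There is more than one size of the liner; the job needs the smaller.

How it is judged:
On the way, in this order (a step that is already met when the one before it is completed fails the run):
1. the cup sits in the proud liner, flange on it, and is let go (distance between cup_seat and liner_top below 0.004 m and z of cup_seat in the frame of hub_mouth above 0.0035 m and contact force between the fingers and cup below 0.2 N), for 0.2 s.
2. cup and liner pressed half way in, not leaning more than 0.12 rad (z of cup_seat in the frame of hub_mouth below 0.0035 m and horizontal distance between cup_seat and hub_mouth below 0.004 m and angle between the z axis of cup and the z axis of hub, either way round below 0.12 rad), for 0.1 s.
At the end, for the whole second after the job is handed in: the cup sits in the liner in the hub's bore, flange flush on the hub face: its underside at most 1.5 mm above the face at the axis, within 4 mm of the bore's axis, leaning less than 0.035 rad (2 degrees), at rest and untouched (z of cup_seat in the frame of hub_mouth below 0.0015 m and horizontal distance between cup_seat and hub_mouth below 0.004 m and angle between the z axis of cup and the z axis of hub, either way round below 0.035 rad and distance between cup_seat and liner_top below 0.004 m and linear speed of cup below 0.01 m/s and contact force between the fingers and cup below 0.1 N).
It fails at once if cup or liner pressed or knocked with more than 38 N (contact force between cup and liner above 38 N or contact force between cup and hub above 38 N).
It fails at once if the cup cocked in the bore by more than 0.12 rad (7 degrees) (distance between cup_seat and liner_top below 0.004 m and angle between the z axis of cup and the z axis of hub, either way round above 0.12 rad).
It fails at once if a bystander disturbed by more than 25 mm (distance of any of collar, jar, dish, finial, brush, driver, weight from where it was at the start of the episode above 0.025 m).
It also fails if it takes over 72 s, if anything falls off the work surface, if the arm or the gripper's body presses on something with over 40 N, if the wrist force passes 120 N, or if a joint passes its speed limit or range.

## Robot

A 6-joint arm with a two-finger parallel gripper is mounted at the origin on the work surface. World frame = base frame: x ahead of the robot, y to its left, z up, the work surface at z = 0. Lengths are in m, angles in rad, forces in N, time in s.
With the tool pointing down it reaches from about 0.325 to 0.9 m from the base axis. Payload 3.5 kg.
Tool frame: the origin (TCP) lies at the very end of the fingers, on their centre line; the grasp point (between the pads) lies 19 mm behind it; z points along the fingers, y is the direction in which the jaws open and shut (so a half turn about z gives the same grasp; the last joint's range is limited). The gripper opens to 85 mm and grips with 20 to 120 N. Pads are 22 mm wide; open, the fingers measure 114 mm over their backs; the gripper's body (76 mm by 85 mm) begins 54 mm behind the grasp point. The pads swing forward as they close: fully open they stand 13 mm farther back than shut.
Start: joints at [1.024, 0.276, -0.026, 1.268, 0, 1.467], TCP at [0.268, 0.564, 0.231] pointing down, gripper open.
Joint ranges: [-3.12, 3.12], [-0.85, 1.88], [-1.08, 1.24], [-1.95, 2.15], [-1.57, 1.53], [-3.14, 3.14]. Speed limits (rad/s): [2.57, 2.57, 3.14, 3.14, 3.14, 3.14].

## Interface

Orientations are given as [roll, pitch, yaw] about the fixed x, y, z axes, in that order (R = Rz(yaw) Ry(pitch) Rx(roll)).
In Python, from workcell import r gives the robot as it stands.
- The arm moves only by the tool carry_out, never from a script. Its argument "motion" is a list of rows, each an object of numbers: "grip": the closure, from 0 (fully open) to 1 (shut); "x", "y", "z": the shift along the tool's x, y, z normalised to -1 to 1, where 1 is 0.6 m; "ax", "ay", "az": the turn, a rotation vector about the tool's x, y, z normalised to -1 to 1, where 1 is 90 degrees. In form: [{"grip": .., "x": .., "y": .., "z": .., "ax": .., "ay": .., "az": ..}, ...]. A call has 1 to 20 rows; each row is the pose to reach, as a shift and turn from the pose measured when the call began, along the tool's axes at that moment; what a row does not reach only later rows make up. A row lasts 1/12 s, in which the tool goes at most 41.7 mm and 7.16 degrees, less where a joint would pass 70% of its speed; a pose out of reach is approached as far as the arm can. A call with a number of a shift or a turn outside -1 to 1 is refused whole. A call with a gripper value outside its range is refused whole. The fingers move at their own pace and stop on an object; "force" is the grip in N (left out, the last holds). Time passes only in rows, so rows that repeat a pose let the fingers close. It gives the time, the measured TCP pose, the force and the opening at its end, in the units of the state.
- r.sense(): the state, without advancing time (a new reading comes with each control period).
- r.capture(name): name is "scene" or "top" or "wrist"; returns a dict with "pixels" (400x640x3 uint8, red, green, blue), "depth" (400x640 float32, m along the optical axis (not along the pixel's ray), 0 where there is no reading), "K" (3x3 intrinsics, pixels), "R" (3x3) and "t" (3): a world point X has camera coordinates R X + t; the wrist camera has in their place "mount" (4x4, takes a point from camera to tool coordinates, whose origin is the TCP and whose axes are the flange's). Camera axes: x right, y down, z forward; pixel columns grow to the right and rows downward; lengths in m; the calibration is good to about 2 mm. A picture is of the moment at which its call begins: read the wrist's pose just before it.
- r.hand_in(): hands the job in, once; it reports no verdict.
The state is a dict: "t": time; "joint_pos": joint angles; "qd": joint speeds; "joint_torque": joint torques, N m; "eef_pos": TCP position; "orientation": TCP orientation; "wrist_force": force on the tool from outside, world axes, zero at the start; "torque": the same for the moment, N m; "gripper_width": opening from 0.0 (shut) to 1.0 (fully open).
Only numpy, scipy, OpenCV 4.12 (cv2) and the standard library are available. Lean on these libraries where they do the work, as an engineer would, in place of code of your own. Each camera call takes 0.05 s, during which the arm holds its last target.

## Working session

There is one attempt and no reset: what is moved stays moved. The work goes in short steps, Python scripts to look and compute and a tool call to move; the robot and the scene stay as the last step left them, time stands still between calls to the robot, and variables do not carry over. Pictures are saved under pics/ and viewed, and the job is handed in when it is done.

Besides the shell and the picture viewer there is one more tool, called after "Request:" by a JSON object that holds its "op" and its "data", one argument or row to a line. carry_out: Moves the arm, as the interface text tells. Scaled input: -1 to 1 covers 0.6 m each way for a shift and 90 degrees each way for a turn. Its arguments: {"type":"object","properties":{"motion":{"type":"array","items":{"type":"object","properties":{"grip":{"type":"number"},"x":{"type":"number","minimum":-1,"maximum":1},"y":{"type":"number","minimum":-1,"maximum":1},"z":{"type":"number","minimum":-1,"maximum":1},"ax":{"type":"number","minimum":-1,"maximum":1},"ay":{"type":"number","minimum":-1,"maximum":1},"az":{"type":"number","minimum":-1,"maximum":1}}}},"force":{"type":"number"}},"required":["motion"]}

```bash
ls; mkdir -p pics
cat > h.py <<'E'
import numpy as np, cv2
from workcell import r
from scipy.spatial.transform import Rotation as Ro
def cap(n,save=None):
    s=r.sense(); c=r.capture(n)
    if save: cv2.imwrite('pics/'+save,c['pixels'][:,:,::-1])
    return s,c
def Tool(s):
    T=np.eye(4); T[:3,:3]=Ro.from_euler('xyz',s['orientation']).as_matrix(); T[:3,3]=s['eef_pos']; return T
def world(s,c):
    d=c['depth']; K=c['K']; v,u=np.mgrid[:d.shape[0],:d.shape[1]]
    P=np.stack([(u-K[0,2])/K[0,0]*d,(v-K[1,2])/K[1,1]*d,d],-1)
    if 'mount' in c:
        M=Tool(s)@np.array(c['mount']); W=P@M[:3,:3].T+M[:3,3]
    else: W=(P-np.array(c['t']))@np.array(c['R'])
    W[d<=0]=np.nan
    return W
E
python3 - <<'E'
from h import *
s,c=cap('scene','scene0.png'); np.savez('scene0.npz',W=world(s,c),p=c['pixels'])
s,c=cap('top','top0.png'); np.savez('top0.npz',W=world(s,c),p=c['pixels'])
print(s)
print(c['K'],c['R'],c['t'])
s,c=cap('wrist','wrist0.png');print(c['mount'])
E
```

```text
pics
{'t': 0.05, 'joint_pos': array([ 1.02357896e+00,  2.77170475e-01, -2.79132297e-02,  1.26799480e+00,
        2.67308127e-05,  1.46739687e+00]), 'qd': array([-1.44798129e-03,  8.34488584e-05,  5.26513299e-04, -1.76039472e-03,
       -4.99880665e-04, -2.05612827e-03]), 'joint_torque': array([ 1.12140690e-04, -4.47058189e+01,  2.96392590e+01,  9.02997621e-03,
       -1.40461216e-04,  1.91602442e-05]), 'eef_pos': array([0.26795714, 0.56376968, 0.2301212 ]), 'orientation': array([-3.13932543e+00, -2.62143212e-04,  2.69777442e+00]), 'wrist_force': array([-0.38348946,  0.26973629,  0.30941767]), 'torque': array([-0.0088003 ,  0.03660489, -0.03538958]), 'gripper_width': 0.9975517586580455}
[[475.54278693   0.         317.66350429]
 [  0.         475.54278693 199.19072507]
 [  0.           0.           1.        ]] [[ 0.02145533 -0.99975523  0.00539874]
 [-0.99716478 -0.02178868 -0.0720254 ]
 [ 0.0721254  -0.00383811 -0.99738819]] [-0.01921047  0.56485408  1.20395577]
[[ 5.85961360e-04 -9.48014638e-01 -3.18226180e-01  8.16112418e-02]
 [ 9.99999812e-01  4.97584460e-04  3.59002195e-04  6.29303709e-04]
 [-1.81994933e-04 -3.18226331e-01  9.48014752e-01 -1.41841500e-01]
 [ 0.00000000e+00  0.00000000e+00  0.00000000e+00  1.00000000e+00]]
```

View pics/scene0.png

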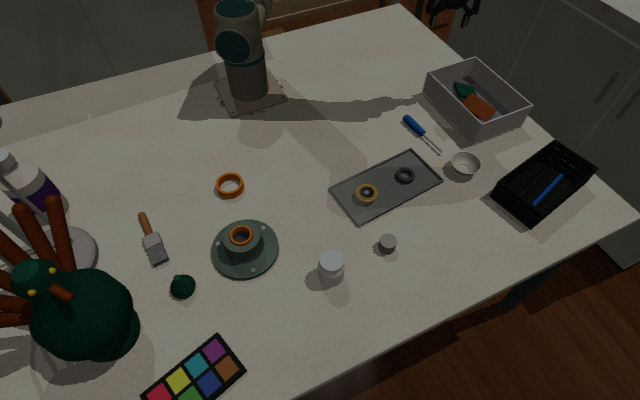

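View pics/top0.png

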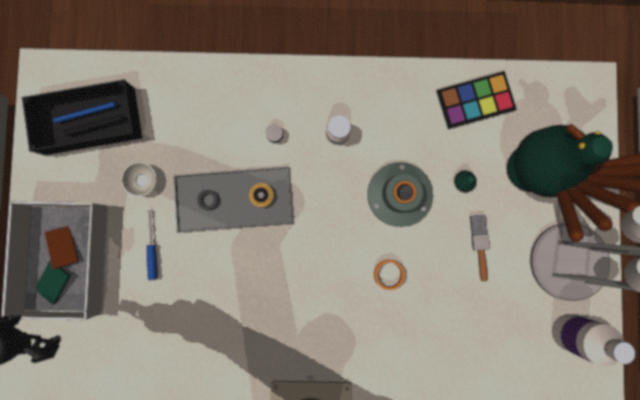

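View pics/wrist0.png

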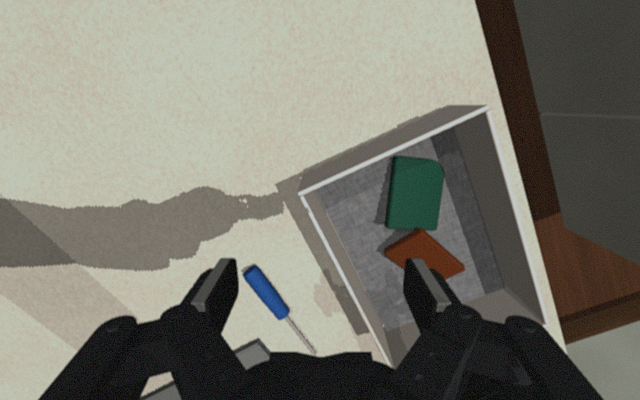

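The top view shows the cup in the tray at about (262,195), the collar at (209,200) and the hub with its orange liner at (403,192). A larger look-alike ring lies on the bench at (390,275). Next I measure.

Run:
```python
from h import *
for n,rois in (('top0',{'cup':(240,175,285,215),'hub':(365,160,436,228),'collar':(195,185,225,215)}),('scene0',{'cup':(350,178,385,208),'hub':(208,215,282,280)})):
    D=np.load(n+'.npz'); W=D['W']; p=D['p']
    hsv=cv2.cvtColor(p,cv2.COLOR_RGB2HSV)
    for k,(a,b,c,d) in rois.items():
        w=W[b:d,a:c].reshape(-1,3); h=hsv[b:d,a:c].reshape(-1,3)
        ok=np.isfinite(w[:,2]); w=w[ok];h=h[ok]
        print(n,k,np.percentile(w[:,2],[1,10,50,90,99]).round(4))
        col=(h[:,0]<28)&(h[:,1]>110)&(h[:,2]>60)
        if k!='collar':
            q=w[col]; print(' col n',len(q),'min',q.min(0).round(4),'max',q.max(0).round(4),'mid',((q.min(0)+q.max(0))/2).round(4),np.median(q[:,2]))
        if k=='hub':
            for lo,hi in ((.055,.072),(.072,.08),(0.003,.03)):
                m=(w[:,2]>lo)&(w[:,2]<hi)
                if m.sum()>10:
                    q=w[m]; print('  ',lo,hi,m.sum(),np.percentile(q,[1,99],axis=0).mean(0).round(4),np.median(q[:,2]).round(4),np.ptp(q,axis=0).round(3))
```

```text
top0 cup [-0.0017  0.0009  0.0047  0.0271  0.031 ]
 col n 321 min [ 0.544   0.1096 -0.0013] max [0.6059 0.1693 0.0337] mid [0.575  0.1394 0.0162] 0.026166205238935137
top0 hub [-0.0051 -0.0017  0.0152  0.07    0.0773]
 col n 222 min [ 0.5586 -0.2476  0.0366] max [ 0.6117 -0.1936  0.0815] mid [ 0.5852 -0.2206  0.059 ] 0.07424952754213096
   0.055 0.072 604 [ 0.5833 -0.2197  0.0647] 0.0691 [0.09  0.092 0.016]
   0.072 0.08 268 [ 0.5832 -0.2175  0.0758] 0.074 [0.087 0.09  0.008]
   0.003 0.03 2270 [ 0.5851 -0.2203  0.0148] 0.0156 [0.178 0.184 0.027]
top0 collar [-0.0015  0.0006  0.0048  0.018   0.0221]
scene0 cup [0.0001 0.0017 0.0045 0.0271 0.0293]
 col n 189 min [0.5413 0.1085 0.0042] max [0.6034 0.1804 0.0314] mid [0.5724 0.1444 0.0178] 0.025872129084606853
scene0 hub [-0.0035 -0.0015  0.0145  0.0697  0.0764]
 col n 209 min [ 0.5529 -0.248   0.04  ] max [ 0.6116 -0.1935  0.0802] mid [ 0.5823 -0.2207  0.0601] 0.07463534954965878
   0.055 0.072 752 [ 0.5856 -0.2216  0.0641] 0.0693 [0.095 0.091 0.017]
   0.072 0.08 178 [ 0.5855 -0.2217  0.0756] 0.0753 [0.083 0.084 0.007]
   0.003 0.03 1933 [ 0.5887 -0.2215  0.016 ] 0.0154 [0.2   0.202 0.027]
```

```bash
cat >> h.py <<'E'
def mv(p,yaw=np.pi,rot=None):
    s=r.sense(); T=Tool(s); R1=Ro.from_euler('xyz',[np.pi,0,yaw]).as_matrix() if rot is None else rot
    d=T[:3,:3].T@(np.array(p)-T[:3,3]); a=Ro.from_matrix(T[:3,:3].T@R1).as_rotvec()
    print('t',round(s['t'],2),'pos',s['eef_pos'].round(4),'F',s['wrist_force'].round(2),'dist',np.linalg.norm(d).round(4),
     'xyz',(d/.6).round(4),'a',(a/(np.pi/2)).round(4),'w',round(s['gripper_width'],3))
E
python3 - <<'E'
from h import *
mv([.575,.1394,.14])
E
```

```text
t 0.15 pos [0.2681 0.5639 0.2304] F [ 0.89  0.36 -0.26] dist 0.5316 xyz [-0.7658 -0.4191  0.1513] a [-0.0011 -0.0003 -0.2825] w 1.0
```

Request:
{"op": "carry_out", "data": {
  "motion": [
    {"grip":0,"x":-0.766,"y":-0.419,"z":0.151,"az":-0.2825},
    {"grip":0,"x":-0.766,"y":-0.419,"z":0.151,"az":-0.2825},
    {"grip":0,"x":-0.766,"y":-0.419,"z":0.151,"az":-0.2825},
    {"grip":0,"x":-0.766,"y":-0.419,"z":0.151,"az":-0.2825},
    {"grip":0,"x":-0.766,"y":-0.419,"z":0.151,"az":-0.2825},
    {"grip":0,"x":-0.766,"y":-0.419,"z":0.151,"az":-0.2825},
    {"grip":0,"x":-0.766,"y":-0.419,"z":0.151,"az":-0.2825},
    {"grip":0,"x":-0.766,"y":-0.419,"z":0.151,"az":-0.2825},
    {"grip":0,"x":-0.766,"y":-0.419,"z":0.151,"az":-0.2825},
    {"grip":0,"x":-0.766,"y":-0.419,"z":0.151,"az":-0.2825},
    {"grip":0,"x":-0.766,"y":-0.419,"z":0.151,"az":-0.2825},
    {"grip":0,"x":-0.766,"y":-0.419,"z":0.151,"az":-0.2825},
    {"grip":0,"x":-0.766,"y":-0.419,"z":0.151,"az":-0.2825},
    {"grip":0,"x":-0.766,"y":-0.419,"z":0.151,"az":-0.2825},
    {"grip":0,"x":-0.766,"y":-0.419,"z":0.151,"az":-0.2825},
    {"grip":0,"x":-0.766,"y":-0.419,"z":0.151,"az":-0.2825}
  ]
}}

```text
validation failed for argument at $.mo...
```

Request:
{"op": "carry_out", "data": {
  "motion": [
    {"grip":0.0,"x":-0.766,"y":-0.419,"z":0.151,"ax":0.0,"ay":0.0,"az":-0.2825},
    {"grip":0.0,"x":-0.766,"y":-0.419,"z":0.151,"ax":0.0,"ay":0.0,"az":-0.2825}
  ]
}}

```text
t: 0.32
eef_pos: [0.3147, 0.5006, 0.2173]
orientation: [-3.141, 0.0, 2.95]
wrist_force: [1.1, -0.3, 0.6]
gripper_width: 0.997
```

Run:
```python
from h import *
mv([.575,.1394,.14])
```

```text
t 0.32 pos [0.3147 0.5006 0.2173] F [ 1.13 -0.31  0.57] dist 0.4519 xyz [-0.5407 -0.5082  0.1289] a [-1.000e-04  0.000e+00 -1.221e-01] w 0.997
```

Request:
{"op": "carry_out", "data": {
  "motion": [
    {"grip":0,"x":-0.541,"y":-0.508,"z":0.129,"ax":0,"ay":0,"az":-0.122},
    {"grip":0,"x":-0.541,"y":-0.508,"z":0.129,"ax":0,"ay":0,"az":-0.122},
    {"grip":0,"x":-0.541,"y":-0.508,"z":0.129,"ax":0,"ay":0,"az":-0.122},
    {"grip":0,"x":-0.541,"y":-0.508,"z":0.129,"ax":0,"ay":0,"az":-0.122},
    {"grip":0,"x":-0.541,"y":-0.508,"z":0.129,"ax":0,"ay":0,"az":-0.122},
    {"grip":0,"x":-0.541,"y":-0.508,"z":0.129,"ax":0,"ay":0,"az":-0.122},
    {"grip":0,"x":-0.541,"y":-0.508,"z":0.129,"ax":0,"ay":0,"az":-0.122},
    {"grip":0,"x":-0.541,"y":-0.508,"z":0.129,"ax":0,"ay":0,"az":-0.122},
    {"grip":0,"x":-0.541,"y":-0.508,"z":0.129,"ax":0,"ay":0,"az":-0.122},
    {"grip":0,"x":-0.541,"y":-0.508,"z":0.129,"ax":0,"ay":0,"az":-0.122},
    {"grip":0,"x":-0.541,"y":-0.508,"z":0.129,"ax":0,"ay":0,"az":-0.122},
    {"grip":0,"x":-0.541,"y":-0.508,"z":0.129,"ax":0,"ay":0,"az":-0.122},
    {"grip":0,"x":-0.541,"y":-0.508,"z":0.129,"ax":0,"ay":0,"az":-0.122}
  ]
}}

```text
t: 1.4
eef_pos: [0.5756, 0.1377, 0.139]
orientation: [3.142, -0.002, 3.138]
wrist_force: [-0.3, 1.0, 0.7]
gripper_width: 1.001
```

Run:
```python
from h import *
s,c=cap('wrist','wrist1.png'); W=world(s,c); np.savez('w1.npz',W=W,p=c['pixels'])
hsv=cv2.cvtColor(c['pixels'],cv2.COLOR_RGB2HSV)
m=(hsv[...,0]<30)&(hsv[...,1]>100)&(hsv[...,2]>70)&np.isfinite(W[...,2])
q=W[m]; 
for lo,hi in((.02,.0268),(.0268,.032),(-.01,.1)):
    k=q[(q[:,2]>lo)&(q[:,2]<hi)]; print(lo,hi,len(k),((k.min(0)+k.max(0))/2).round(4),np.ptp(k,axis=0).round(4),np.median(k,axis=0).round(4))
mv([.575,.1394,.014])
```

```text
0.02 0.0268 1371 [0.5738 0.1406 0.0235] [0.0617 0.0613 0.0066] [0.568  0.1406 0.0255]
0.0268 0.032 634 [0.5726 0.1409 0.0282] [0.0575 0.0521 0.0027] [0.5734 0.1406 0.0275]
-0.01 0.1 2031 [0.5738 0.1402 0.0159] [0.0617 0.062  0.0272] [0.5691 0.1406 0.026 ]
t 1.45 pos [0.5749 0.1389 0.1393] F [-0.05 -0.37  0.87] dist 0.1253 xyz [-0.0005  0.0008  0.2089] a [ 0.0002 -0.001  -0.0012] w 1.004
```

View pics/wrist1.png

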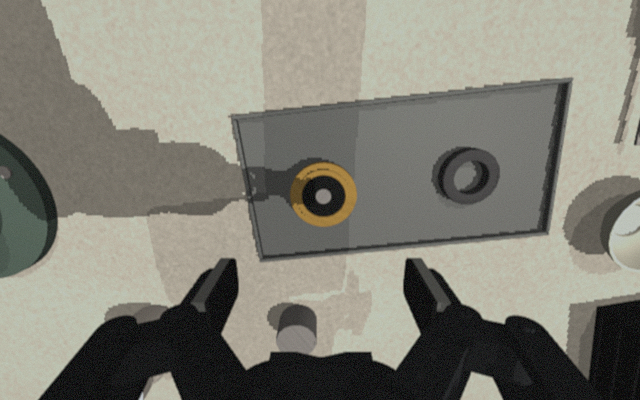

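Run:
```python
from h import *
D=np.load('w1.npz');W=D['W']
T=Tool(r.sense())
t=(W-T[:3,3])@T[:3,:3]
for v in range(255,345,8): print(v,[(u,t[v,u].round(3).tolist()) for u in (195,205,215,225,233,410,418)])
```

```text
255 [(195, [-0.075, -0.138, 0.14]), (205, [-0.075, -0.127, 0.14]), (215, [-0.074, -0.116, 0.139]), (225, [-0.075, -0.105, 0.14]), (233, [-0.075, -0.096, 0.14]), (410, [-0.075, 0.097, 0.14]), (418, [-0.075, 0.106, 0.139])]
263 [(195, [-0.085, -0.139, 0.14]), (205, [-0.083, -0.127, 0.138]), (215, [-0.085, -0.118, 0.141]), (225, [0.009, -0.046, -0.02]), (233, [0.008, -0.043, -0.017]), (410, [0.009, 0.042, -0.02]), (418, [0.009, 0.046, -0.02])]
271 [(195, [-0.094, -0.14, 0.139]), (205, [0.006, -0.056, -0.021]), (215, [0.009, -0.049, -0.027]), (225, [0.009, -0.044, -0.027]), (233, [0.003, -0.044, -0.018]), (410, [0.005, 0.042, -0.02]), (418, [0.009, 0.044, -0.027])]
279 [(195, [-0.105, -0.142, 0.139]), (205, [0.005, -0.053, -0.028]), (215, [0.01, -0.046, -0.034]), (225, [0.007, -0.043, -0.03]), (233, [0.0, -0.043, -0.02]), (410, [0.002, 0.042, -0.022]), (418, [0.008, 0.042, -0.032])]
287 [(195, [0.005, -0.055, -0.034]), (205, [0.009, -0.049, -0.039]), (215, [0.01, -0.044, -0.04]), (225, [0.003, -0.044, -0.031]), (233, [-0.004, -0.044, -0.02]), (410, [-0.002, 0.042, -0.023]), (418, [0.005,
[... 884 characters left out ...]
.008, 0.042, -0.038])]
327 [(195, [0.011, -0.042, -0.063]), (205, [0.01, -0.039, -0.063]), (215, [-0.005, -0.043, -0.046]), (225, [-0.171, -0.115, 0.14]), (233, [-0.171, -0.105, 0.139]), (410, [-0.172, 0.106, 0.14]), (418, [-0.012, 0.042, -0.039])]
335 [(195, [0.011, -0.041, -0.067]), (205, [0.015, -0.036, -0.071]), (215, [0.016, -0.032, -0.072]), (225, [-0.185, -0.117, 0.141]), (233, [-0.184, -0.107, 0.14]), (410, [-0.185, 0.108, 0.141]), (418, [-0.183, 0.117, 0.139])]
343 [(195, [0.015, -0.037, -0.075]), (205, [0.016, -0.034, -0.076]), (215, [0.016, -0.031, -0.076]), (225, [0.016, -0.028, -0.076]), (233, [-0.195, -0.108, 0.139]), (410, [-0.196, 0.109, 0.14]), (418, [0.016, 0.027, -0.075])]
```

Run:
```python
from h import *
mv([.5738,.1406,.006])
```

```text
t 1.45 pos [0.5749 0.1389 0.1393] F [-0.05 -0.37  0.87] dist 0.1333 xyz [0.0015 0.0028 0.2222] a [ 0.0002 -0.001  -0.0012] w 1.004
```

Request:
{"op": "carry_out", "data": {
  "motion": [
    {"grip":0,"x":0.0015,"y":0.0028,"z":0.07,"ax":0,"ay":-0.001,"az":-0.001},
    {"grip":0,"x":0.0015,"y":0.0028,"z":0.13,"ax":0,"ay":-0.001,"az":-0.001},
    {"grip":0,"x":0.0015,"y":0.0028,"z":0.18,"ax":0,"ay":-0.001,"az":-0.001},
    {"grip":0,"x":0.0015,"y":0.0028,"z":0.205,"ax":0,"ay":-0.001,"az":-0.001},
    {"grip":0,"x":0.0015,"y":0.0028,"z":0.222,"ax":0,"ay":-0.001,"az":-0.001},
    {"grip":0,"x":0.0015,"y":0.0028,"z":0.222,"ax":0,"ay":-0.001,"az":-0.001},
    {"grip":0,"x":0.0015,"y":0.0028,"z":0.222,"ax":0,"ay":-0.001,"az":-0.001}
  ]
}}

```text
t: 2.03
eef_pos: [0.5736, 0.1416, 0.0065]
orientation: [3.141, 0.0, -3.14]
wrist_force: [-0.1, -0.5, 0.1]
gripper_width: 1.0
```

Run:
```python
from h import *
s,c=cap('wrist','wrist2.png'); W=world(s,c)
mv([.5738,.1406,.006])
t=(W-s['eef_pos'])@Tool(s)[:3,:3]
```

```text
t 2.08 pos [0.5747 0.1415 0.0075] F [ 1.3   0.48 -0.27] dist 0.0019 xyz [ 0.0014 -0.0015  0.0024] a [0.0004 0.0013 0.0005] w 1.004
```

View pics/wrist2.png

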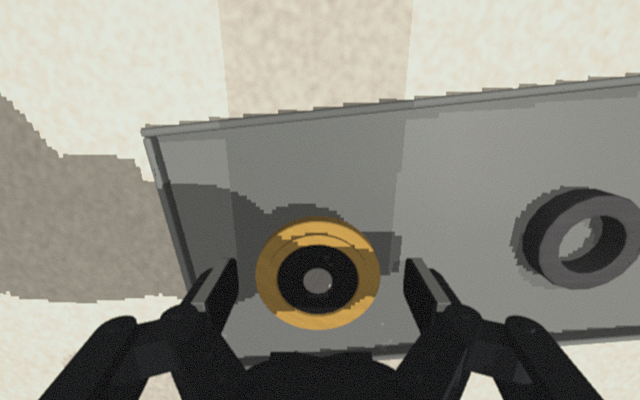

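The cup at about (318,275) is centred between the open fingers, so I close.

Request:
{"op": "carry_out", "data": {
  "force": 35,
  "motion": [
    {"grip":1,"x":0,"y":0,"z":0.002,"ax":0,"ay":0,"az":0},
    {"grip":1,"x":0,"y":0,"z":0.002,"ax":0,"ay":0,"az":0},
    {"grip":1,"x":0,"y":0,"z":0.002,"ax":0,"ay":0,"az":0},
    {"grip":1,"x":0,"y":0,"z":0.002,"ax":0,"ay":0,"az":0},
    {"grip":1,"x":0,"y":0,"z":0.002,"ax":0,"ay":0,"az":0},
    {"grip":1,"x":0,"y":0,"z":0.002,"ax":0,"ay":0,"az":0},
    {"grip":1,"x":0,"y":0,"z":0.002,"ax":0,"ay":0,"az":0},
    {"grip":1,"x":0,"y":0,"z":0.002,"ax":0,"ay":0,"az":0}
  ]
}}

```text
t: 2.75
eef_pos: [0.5765, 0.1415, 0.0086]
orientation: [3.141, 0.006, -3.141]
wrist_force: [-0.7, -0.2, 6.8]
gripper_width: 0.707
```

Run:
```python
from h import *
s,c=cap('wrist','wrist3.png'); W=world(s,c)
mv([.5738,.1406,.14])
t=(W-s['eef_pos'])@Tool(s)[:3,:3]
np.savez('w3.npz',t=t,p=c['pixels'])
hsv=cv2.cvtColor(c['pixels'],cv2.COLOR_RGB2HSV)
m=(hsv[...,0]<30)&(hsv[...,1]>100)&(hsv[...,2]>70)&np.isfinite(t[...,2])
q=t[m];print(q.min(0),q.max(0),np.median(q,axis=0))
```

```text
t 2.8 pos [0.5765 0.1415 0.0086] F [-1.04 -1.61  6.29] dist 0.1314 xyz [ 0.0032 -0.0013 -0.219 ] a [0.0005 0.0037 0.0004] w 0.707
[-0.02793364 -0.02988038 -0.02079314] [0.03381757 0.03316436 0.00597449] [ 0.01248161  0.00072466 -0.01728765]
```

View pics/wrist3.png

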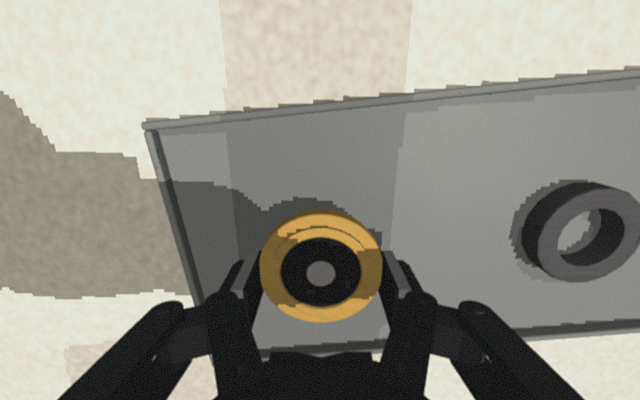

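Run:
```python
import numpy as np
D=np.load('w3.npz');t=D['t']
for v in range(244,310,6): print(v,[(u,t[v,u].round(3).tolist()) for u in (237,243,250,256,386,390,396,402,408)])
```

```text
244 [(237, [0.007, -0.047, 0.005]), (243, [0.007, -0.043, 0.005]), (250, [0.007, -0.039, 0.005]), (256, [0.007, -0.036, 0.005]), (386, [0.007, 0.037, 0.005]), (390, [0.007, 0.04, 0.005]), (396, [0.007, 0.043, 0.005]), (402, [0.007, 0.046, 0.005]), (408, [0.007, 0.05, 0.005])]
250 [(237, [0.003, -0.047, 0.005]), (243, [0.003, -0.043, 0.005]), (250, [0.003, -0.04, 0.006]), (256, [0.003, -0.036, 0.005]), (386, [0.003, 0.038, 0.006]), (390, [0.003, 0.04, 0.005]), (396, [0.003, 0.044, 0.006]), (402, [0.004, 0.047, 0.005]), (408, [0.004, 0.05, 0.004])]
256 [(237, [-0.001, -0.047, 0.006]), (243, [-0.0, -0.044, 0.005]), (250, [0.01, -0.034, -0.014]), (256, [0.01, -0.032, -0.014]), (386, [0.01, 0.033, -0.015]), (390, [0.011, 0.035, -0.015]), (396, [-0.001, 0.044, 0.006]), (402, [-0.0, 0.047, 0.005]), (408, [-0.0, 0.051, 0.005])]
262 [(237, [0.006, -0.042, -0.013]), (243, [0.006, -0.039, -0.013]), (250, [0.01, -0.033, -0.019]), (256, [0.01, -0.03, -0.019]), (386, [0.01, 0.032, -0.02]), (390, [0.01, 0.034, -0.02]), (396, [0.01, 0.037, -0.019]), (402, [0.006, 0.042, -0.013]), (408, [-0.005, 0.05
[... 1296 characters left out ...]
390, [0.005, 0.031, -0.035]), (396, [0.009, 0.031, -0.042]), (402, [0.009, 0.034, -0.042]), (408, [0.011, 0.035, -0.045])]
298 [(237, [0.011, -0.032, -0.048]), (243, [0.006, -0.032, -0.041]), (250, [0.004, -0.029, -0.039]), (256, [-0.004, -0.029, -0.028]), (386, [-0.003, 0.031, -0.029]), (390, [0.002, 0.03, -0.037]), (396, [0.006, 0.031, -0.042]), (402, [0.007, 0.034, -0.042]), (408, [0.012, 0.034, -0.049])]
304 [(237, [0.011, -0.031, -0.052]), (243, [0.004, -0.031, -0.042]), (250, [0.001, -0.03, -0.039]), (256, [-0.007, -0.03, -0.029]), (386, [-0.005, 0.031, -0.031]), (390, [-0.001, 0.031, -0.036]), (396, [0.003, 0.032, -0.042]), (402, [0.011, 0.031, -0.052]), (408, [0.011, 0.033, -0.052])]
```

Request:
{"op": "carry_out", "data": {
  "motion": [
    {"grip":1,"x":0.002,"y":0,"z":-0.01,"ax":0,"ay":0.003,"az":0},
    {"grip":1,"x":0.003,"y":0,"z":-0.03,"ax":0,"ay":0.003,"az":0},
    {"grip":1,"x":0.003,"y":0,"z":-0.06,"ax":0,"ay":0.003,"az":0},
    {"grip":1,"x":0.003,"y":0,"z":-0.1,"ax":0,"ay":0.003,"az":0},
    {"grip":1,"x":0.003,"y":0,"z":-0.15,"ax":0,"ay":0.003,"az":0},
    {"grip":1,"x":0.003,"y":0,"z":-0.22,"ax":0,"ay":0.003,"az":0},
    {"grip":1,"x":0.003,"y":0,"z":-0.22,"ax":0,"ay":0.003,"az":0},
    {"grip":1,"x":0.003,"y":0,"z":-0.22,"ax":0,"ay":0.003,"az":0}
  ]
}}

```text
t: 3.47
eef_pos: [0.577, 0.1419, 0.1452]
orientation: [3.14, 0.01, -3.141]
wrist_force: [-0.4, -0.1, -2.8]
gripper_width: 0.702
```

```bash
cat > cupfit.py <<'E'
from h import *
def go(n):
    s,c=cap('wrist',n); W=world(s,c)
    t=(W-s['eef_pos'])@Tool(s)[:3,:3]
    hsv=cv2.cvtColor(c['pixels'],cv2.COLOR_RGB2HSV)
    roi=np.zeros(hsv.shape[:2],bool); roi[180:350,230:410]=1
    m=(hsv[...,0]<30)&(hsv[...,1]>100)&(hsv[...,2]>60)&np.isfinite(t[...,2])&roi
    q=t[m]; top=q[:,2].min()
    print('min',q.min(0).round(4),'max',q.max(0).round(4),'mid',((q.min(0)+q.max(0))/2).round(4))
    # dark shield + top plane
    # rim/flange bins by radius
    a=np.c_[q[:,:2],np.ones(len(q))]
    c0=((q.min(0)+q.max(0))/2)[:2]
    rad=np.linalg.norm(q[:,:2]-c0,axis=1)
    for lo,hi in((.021,.0245),(.0262,.030)):
        k=(rad>lo)&(rad<hi)&(q[:,2]<-.008)
        if k.sum()>20:
            x=np.linalg.lstsq(a[k],q[k,2],rcond=None)[0]; print(lo,'n',k.sum(),'slopes',x[:2].round(4),'z at centre',(x[2]+x[:2]@c0).round(4))
    return s,c,t
E
python3 - <<'E'
from cupfit import *
go('wrist4.png'); mv([.5852,-.2206,.18])
E
```

```text
min [-0.1479 -0.0513 -0.0208] max [0.0337 0.031  0.1465] mid [-0.0571 -0.0102  0.0629]
t 3.52 pos [0.5749 0.1415 0.1426] F [-0.48  0.72 -3.83] dist 0.3642 xyz [-0.0171 -0.6035 -0.063 ] a [0.0008 0.0029 0.0004] w 0.706
```

View pics/wrist4.png

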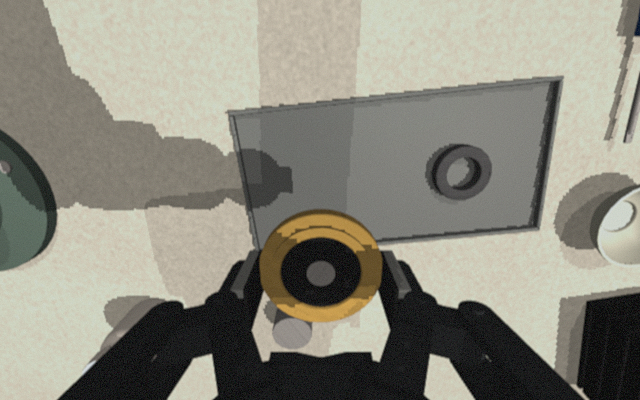

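```bash
sed -i "s/&roi$/\&roi\&(t[...,2]<.012)/" cupfit.py
python3 - <<'E'
from cupfit import *
go('wrist4b.png'); mv([.635,-.2206,.17])
E
```

```text
min [-0.0282 -0.0299 -0.0206] max [ 0.0339  0.0309 -0.0092] mid [ 0.0028  0.0005 -0.0149]
0.021 n 1882 slopes [-0.003   0.0015] z at centre -0.0186
0.0262 n 2247 slopes [-0.0069 -0.0003] z at centre -0.0166
t 3.57 pos [0.5734 0.1413 0.1407] F [-0.91  0.22 -2.69] dist 0.3683 xyz [-0.1024 -0.6033 -0.0491] a [0.0005 0.0005 0.0004] w 0.708
```

Request:
{"op": "carry_out", "data": {
  "motion": [
    {"grip":1,"x":-0.102,"y":-0.1,"z":-0.049,"ax":0,"ay":0,"az":0},
    {"grip":1,"x":-0.102,"y":-0.16,"z":-0.049,"ax":0,"ay":0,"az":0},
    {"grip":1,"x":-0.102,"y":-0.22,"z":-0.049,"ax":0,"ay":0,"az":0},
    {"grip":1,"x":-0.102,"y":-0.28,"z":-0.049,"ax":0,"ay":0,"az":0},
    {"grip":1,"x":-0.102,"y":-0.34,"z":-0.049,"ax":0,"ay":0,"az":0},
    {"grip":1,"x":-0.102,"y":-0.4,"z":-0.049,"ax":0,"ay":0,"az":0},
    {"grip":1,"x":-0.102,"y":-0.46,"z":-0.049,"ax":0,"ay":0,"az":0},
    {"grip":1,"x":-0.102,"y":-0.52,"z":-0.049,"ax":0,"ay":0,"az":0},
    {"grip":1,"x":-0.102,"y":-0.57,"z":-0.049,"ax":0,"ay":0,"az":0},
    {"grip":1,"x":-0.102,"y":-0.595,"z":-0.049,"ax":0,"ay":0,"az":0},
    {"grip":1,"x":-0.102,"y":-0.603,"z":-0.049,"ax":0,"ay":0,"az":0},
    {"grip":1,"x":-0.102,"y":-0.603,"z":-0.049,"ax":0,"ay":0,"az":0},
    {"grip":1,"x":-0.102,"y":-0.603,"z":-0.049,"ax":0,"ay":0,"az":0},
    {"grip":1,"x":-0.102,"y":-0.603,"z":-0.049,"ax":0,"ay":0,"az":0}
  ]
}}

```text
t: 4.73
eef_pos: [0.6344, -0.2183, 0.1693]
orientation: [3.139, -0.001, -3.139]
wrist_force: [-0.3, -0.2, -2.2]
gripper_width: 0.703
```

```bash
cat > hubfit.py <<'E'
from h import *
def hub(n,box,prior=(.585,-.221)):
    s,c=cap('wrist',n); W=world(s,c); u0,v0,u1,v1=box
    hsv=cv2.cvtColor(c['pixels'],cv2.COLOR_RGB2HSV)
    roi=np.zeros(hsv.shape[:2],bool); roi[v0:v1,u0:u1]=1
    ok=roi&np.isfinite(W[...,2])
    o=ok&(hsv[...,0]<22)&(hsv[...,1]>110)&(hsv[...,2]>60)
    q=W[o&(W[...,2]>.071)]
    def circ(p):
        A=np.c_[p[:,:2],np.ones(len(p))]; x=np.linalg.lstsq(A,(p[:,:2]**2).sum(1),rcond=None)[0]
        return x[:2]/2,np.sqrt(x[2]+(x[:2]/2)@(x[:2]/2))
    mid=(np.percentile(q,.3,axis=0)+np.percentile(q,99.7,axis=0))/2
    print('liner n',len(q),'mid',mid.round(4),'ext',np.ptp(q,axis=0).round(4),'mean',q.mean(0).round(4))
    m=(o&(W[...,2]>.071)).astype(np.uint8)
    cs,_=cv2.findContours(m,cv2.RETR_CCOMP,cv2.CHAIN_APPROX_NONE)
    for k in sorted(cs,key=len)[-2:]:
        k=k[:,0]; p=W[k[:,1],k[:,0]]; p=p[np.isfinite(p[:,2])]; 
        if len(p)>20: print('  contour',len(p),circ(p))
    c0=mid[:2]; rad=np.linalg.norm(q[:,:2]-c0,axis=1); k=(rad>.0225)&(rad<.0265)
    A=np.c_[q[:,:2]-c0,np.ones(len(q))][k]; x=np.linalg.lstsq(A,q[k,2],rcond=None)[0]; 
    for _ in range(3):
        e=q[k,2]-A@x; g=abs(e)<.0012; x=np.linalg.lstsq(A[g],q[k,2][g],rcond=None)[0]
    print('liner plane slopes',x[:2].round(4),'z',x[2].round(4),'res',e.std().round(4))
    g=W[ok&~o]; rr=np.linalg.norm(g[:,:2]-np.array(prior),axis=1); g=g[(rr>.031)&(rr<.05)&(abs(g[:,2]-.068)<.006)]
    A=np.c_[g[:,:2]-c0,np.ones(len(g))]; x=np.linalg.lstsq(A,g[:,2],rcond=None)[0]
    print('hubface n',len(g),'mid',((g.min(0)+g.max(0))/2).round(4),'ext',np.ptp(g,axis=0).round(4),'slopes',x[:2].round(4),'z',x[2].round(4))
    return s,c,W
E
python3 - <<'E'
from hubfit import *
hub('wrist5.png',(180,0,460,205)); mv([.585,-.2206,.17])
E
```

```text
liner n 1245 mid [ 0.5853 -0.2193  0.0747] ext [0.0528 0.0537 0.0073] mean [ 0.5851 -0.2193  0.0762]
  contour 156 (array([ 0.58524462, -0.21937276]), np.float64(0.022079315402762773))
  contour 186 (array([ 0.58528297, -0.21935221]), np.float64(0.026364895380956325))
liner plane slopes [ 0.0017 -0.0062] z 0.0764 res 0.0006
hubface n 5281 mid [ 0.5854 -0.2196  0.0696] ext [0.0911 0.0914 0.0053] slopes [0.0003 0.0004] z 0.0698
t 4.78 pos [ 0.6346 -0.2183  0.1696] F [-0.46  0.53 -3.08] dist 0.0497 xyz [ 0.0827 -0.0036 -0.0007] a [ 0.0011 -0.0001  0.0019] w 0.7
```

View pics/wrist5.png

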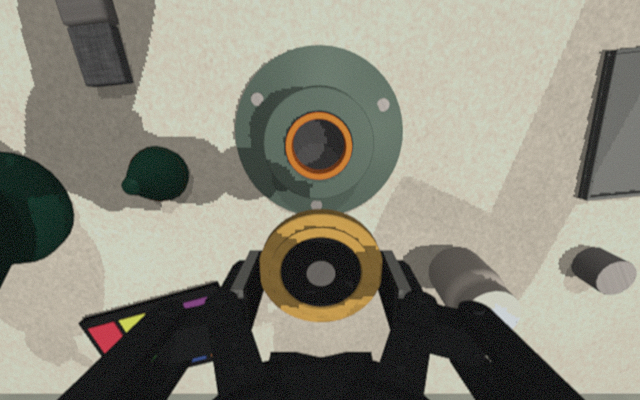

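Request:
{"op": "carry_out", "data": {
  "motion": [
    {"grip":1,"x":0.04,"y":-0.002,"z":0.03,"ax":0.001,"ay":0,"az":0.002},
    {"grip":1,"x":0.078,"y":-0.0027,"z":0.07,"ax":0.001,"ay":0,"az":0.002},
    {"grip":1,"x":0.078,"y":-0.0027,"z":0.1,"ax":0.001,"ay":0,"az":0.002},
    {"grip":1,"x":0.078,"y":-0.0027,"z":0.117,"ax":0.001,"ay":0,"az":0.002},
    {"grip":1,"x":0.078,"y":-0.0027,"z":0.117,"ax":0.001,"ay":0,"az":0.002},
    {"grip":1,"x":0.078,"y":-0.0027,"z":0.117,"ax":0.001,"ay":0,"az":0.002},
    {"grip":1,"x":0.078,"y":-0.0027,"z":0.117,"ax":0.001,"ay":0,"az":0.002},
    {"grip":1,"x":0.078,"y":-0.0027,"z":0.117,"ax":0.001,"ay":0,"az":0.002},
    {"grip":1,"x":0.078,"y":-0.0027,"z":0.117,"ax":0.001,"ay":0,"az":0.002}
  ]
}}

```text
t: 5.53
eef_pos: [0.5895, -0.2205, 0.101]
orientation: [-3.14, 0.003, -3.141]
wrist_force: [0.5, -0.1, -2.7]
gripper_width: 0.704
```

Run:
```python
from cupfit import *
go('wrist6.png'); mv([.5881,-.2199,.068])
s,c=cap('scene'); p=c['pixels'][180:300,180:320,::-1]; cv2.imwrite('pics/sc6.png',cv2.resize(p,None,fx=5,fy=5,interpolation=cv2.INTER_CUBIC))
mv([.5881,-.2199,.068])
```

```text
min [-0.0281 -0.03   -0.0205] max [ 0.0337  0.0311 -0.0084] mid [ 0.0028  0.0005 -0.0144]
0.021 n 1846 slopes [-0.0036  0.0014] z at centre -0.0186
0.0262 n 2268 slopes [-0.0056  0.0002] z at centre -0.0166
t 5.58 pos [ 0.5891 -0.2204  0.1007] F [-0.24 -0.69 -2.85] dist 0.0327 xyz [0.0018 0.0009 0.0545] a [-0.0006  0.0014 -0.    ] w 0.703
t 5.63 pos [ 0.5888 -0.2203  0.1004] F [ 0.57  0.53 -1.99] dist 0.0324 xyz [0.0012 0.0007 0.054 ] a [-0.0004  0.001  -0.    ] w 0.706
```

View pics/sc6.png

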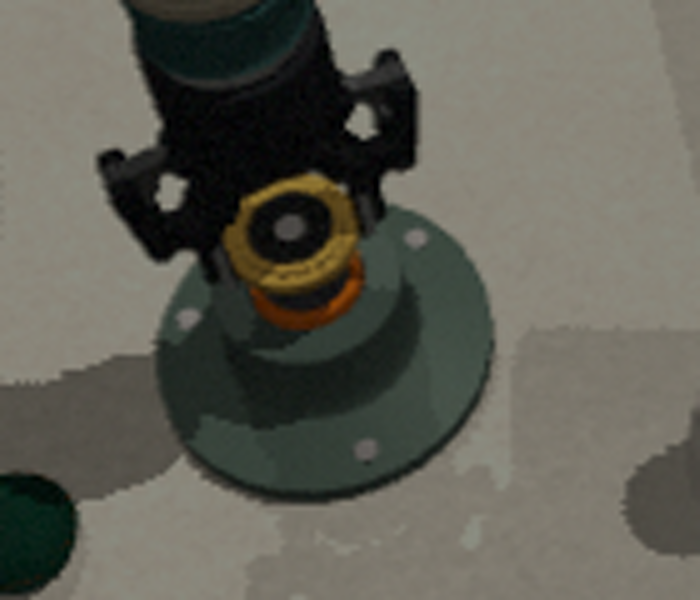

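The cup (290,225 in the crop) is held just above the liner (310,295) and looks aligned. I lower part way and check the force.

Request:
{"op": "carry_out", "data": {
  "motion": [
    {"grip":1,"x":0.0012,"y":0.0007,"z":0.008,"ax":0,"ay":0.001,"az":0},
    {"grip":1,"x":0.0012,"y":0.0007,"z":0.016,"ax":0,"ay":0.001,"az":0},
    {"grip":1,"x":0.0012,"y":0.0007,"z":0.023,"ax":0,"ay":0.001,"az":0},
    {"grip":1,"x":0.0012,"y":0.0007,"z":0.029,"ax":0,"ay":0.001,"az":0},
    {"grip":1,"x":0.0012,"y":0.0007,"z":0.033,"ax":0,"ay":0.001,"az":0},
    {"grip":1,"x":0.0012,"y":0.0007,"z":0.036,"ax":0,"ay":0.001,"az":0},
    {"grip":1,"x":0.0012,"y":0.0007,"z":0.036,"ax":0,"ay":0.001,"az":0}
  ]
}}

```text
t: 6.22
eef_pos: [0.5876, -0.2197, 0.078]
orientation: [-3.141, -0.001, 3.141]
wrist_force: [-0.3, 0.1, -2.2]
gripper_width: 0.707
```

Run:
```python
from h import *
mv([.5881,-.2199,.068])
```

```text
t 6.22 pos [ 0.5876 -0.2197  0.078 ] F [-0.35  0.14 -2.21] dist 0.0101 xyz [-0.0008 -0.0003  0.0167] a [-0.0001 -0.0007 -0.0001] w 0.707
```

Request:
{"op": "carry_out", "data": {
  "motion": [
    {"grip":1,"x":-0.0008,"y":-0.0003,"z":0.005,"ax":0,"ay":0,"az":0},
    {"grip":1,"x":-0.0008,"y":-0.0003,"z":0.01,"ax":0,"ay":0,"az":0},
    {"grip":1,"x":-0.0008,"y":-0.0003,"z":0.0145,"ax":0,"ay":0,"az":0},
    {"grip":1,"x":-0.0008,"y":-0.0003,"z":0.0145,"ax":0,"ay":0,"az":0},
    {"grip":1,"x":-0.0008,"y":-0.0003,"z":0.0145,"ax":0,"ay":0,"az":0}
  ]
}}

```text
t: 6.63
eef_pos: [0.5878, -0.2198, 0.069]
orientation: [3.141, -0.002, 3.141]
wrist_force: [0.5, 0.1, -2.6]
gripper_width: 0.707
```

Run:
```python
from h import *
mv([.5881,-.2199,.068])
s,c=cap('scene'); p=c['pixels'][180:300,180:320,::-1]; cv2.imwrite('pics/sc7.png',cv2.resize(p,None,fx=5,fy=5,interpolation=cv2.INTER_CUBIC))
mv([.5881,-.2199,.068])
```

```text
t 6.63 pos [ 0.5878 -0.2198  0.069 ] F [ 0.45  0.11 -2.59] dist 0.0011 xyz [-0.0004 -0.0002  0.0017] a [ 0.0001 -0.001  -0.0001] w 0.707
t 6.68 pos [ 0.588  -0.2199  0.0693] F [ 0.07 -0.15 -2.23] dist 0.0013 xyz [-0.0001 -0.      0.0021] a [-0.     -0.0008 -0.0001] w 0.707
```

View pics/sc7.png

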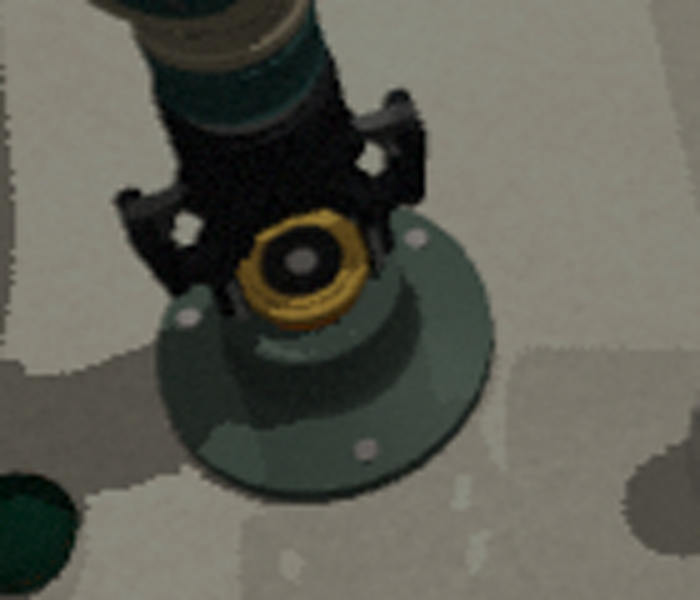

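The flange is right above the orange liner and there is no reaction force. I release and rise.

Request:
{"op": "carry_out", "data": {
  "motion": [
    {"grip":0,"x":0,"y":0,"z":0.0015,"ax":0,"ay":0,"az":0},
    {"grip":0,"x":0,"y":0,"z":0.0015,"ax":0,"ay":0,"az":0},
    {"grip":0,"x":0,"y":0,"z":0.0015,"ax":0,"ay":0,"az":0},
    {"grip":0,"x":0,"y":0,"z":0.0015,"ax":0,"ay":0,"az":0},
    {"grip":0,"x":0,"y":0,"z":0.0015,"ax":0,"ay":0,"az":0},
    {"grip":0,"x":0,"y":0,"z":0.0015,"ax":0,"ay":0,"az":0},
    {"grip":0,"x":0,"y":0,"z":-0.02,"ax":0,"ay":0,"az":0},
    {"grip":0,"x":0,"y":0,"z":-0.06,"ax":0,"ay":0,"az":0},
    {"grip":0,"x":0,"y":0,"z":-0.12,"ax":0,"ay":0,"az":0},
    {"grip":0,"x":0,"y":0,"z":-0.15,"ax":0,"ay":0,"az":0},
    {"grip":0.5,"x":0,"y":0,"z":-0.15,"ax":0,"ay":0,"az":0},
    {"grip":1,"x":0,"y":0,"z":-0.15,"ax":0,"ay":0,"az":0},
    {"grip":1,"x":0,"y":0,"z":-0.15,"ax":0,"ay":0,"az":0},
    {"grip":1,"x":0,"y":0,"z":-0.15,"ax":0,"ay":0,"az":0},
    {"grip":1,"x":0,"y":0,"z":-0.15,"ax":0,"ay":0,"az":0},
    {"grip":1,"x":0,"y":0,"z":-0.15,"ax":0,"ay":0,"az":0}
  ]
}}

```text
t: 8.02
eef_pos: [0.5872, -0.2194, 0.1578]
orientation: [3.14, -0.004, 3.141]
wrist_force: [0.6, -0.6, 0.2]
gripper_width: 0.141
```

```bash
cat > look.py <<'E'
from h import *
def circfit(p):
    A=np.c_[p[:,:2],np.ones(len(p))]; x=np.linalg.lstsq(A,(p[:,:2]**2).sum(1),rcond=None)[0]
    return x[:2]/2,np.sqrt(x[2]+(x[:2]/2)@(x[:2]/2))
def look(n,c0=np.array([.5853,-.2194]),zh=.0698):
    s,c=cap('wrist',n); W=world(s,c)
    hsv=cv2.cvtColor(c['pixels'],cv2.COLOR_RGB2HSV)
    T=Tool(s); t=(W-s['eef_pos'])@T[:3,:3]
    near=(np.linalg.norm(W[...,:2]-c0,axis=-1)<.05)&np.isfinite(W[...,2])&(W[...,2]>.06)&(W[...,2]<.105)
    br=near&(hsv[...,0]<32)&(hsv[...,1]>90)&(hsv[...,2]>50)&(W[...,2]>zh+.004)
    q=W[br]
    cc=(np.percentile(q,.5,axis=0)+np.percentile(q,99.5,axis=0))/2
    print('cup mid',cc.round(4),'ext',np.ptp(q,axis=0).round(4),'n',len(q))
    W2=W[near]; rr=np.linalg.norm(W2[:,:2]-cc[:2],axis=1)
    rim0=None
    for nm,lo,hi in(('rim',.0212,.0242),('flange',.0262,.0302),('shield',.004,.019),('hub',.0345,.044)):
        k=W2[(rr>lo)&(rr<hi)]
        if len(k)<30: continue
        A=np.c_[k[:,:2]-cc[:2],np.ones(len(k))]
        x=np.linalg.lstsq(A,k[:,2],rcond=None)[0]
        for _ in range(4):
            e=k[:,2]-A@x; g=abs(e)<.0012
            if g.sum()<20: break
            x=np.linalg.lstsq(A[g],k[g,2],rcond=None)[0]
        print(nm,'n',len(k),g.sum(),'z',x[2].round(4),'slope dz/dx,dz/dy',x[:2].round(4),'lean',np.hypot(*x[:2]).round(4),'highside deg',np.degrees(np.arctan2(x[1],x[0])).round(0))
    return s,c,W,t
E
python3 - <<'E'
from look import *
s,c,W,t=look('wrist8.png'); mv([.5853,-.2194,.14])
np.savez('w8.npz',t=t)
s,c=cap('scene'); p=c['pixels'][180:300,180:320,::-1]; cv2.imwrite('pics/sc8.png',cv2.resize(p,None,fx=5,fy=5,interpolation=cv2.INTER_CUBIC))
E
```

```text
cup mid [ 0.5852 -0.2193  0.0826] ext [0.0621 0.0614 0.0127] n 2810
rim n 643 602 z 0.0863 slope dz/dx,dz/dy [ 0.0015 -0.0112] lean 0.0113 highside deg -83.0
flange n 1143 994 z 0.0842 slope dz/dx,dz/dy [ 0.0022 -0.0072] lean 0.0075 highside deg -73.0
shield n 1636 1546 z 0.0852 slope dz/dx,dz/dy [ 0.0019 -0.0074] lean 0.0076 highside deg -76.0
hub n 2800 2610 z 0.0698 slope dz/dx,dz/dy [-0.0001  0.0004] lean 0.0004 highside deg 98.0
t 8.07 pos [ 0.5874 -0.2195  0.1581] F [-0.22  0.18 -0.87] dist 0.0182 xyz [0.0035 0.0002 0.0301] a [ 0.0006 -0.002  -0.0001] w 0.056
```

View pics/wrist8.png

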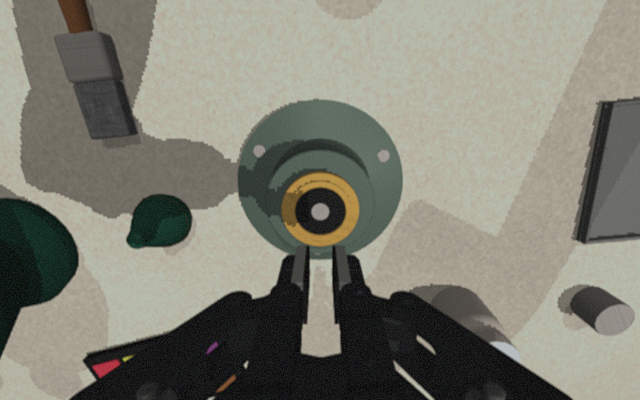

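View pics/sc8.png

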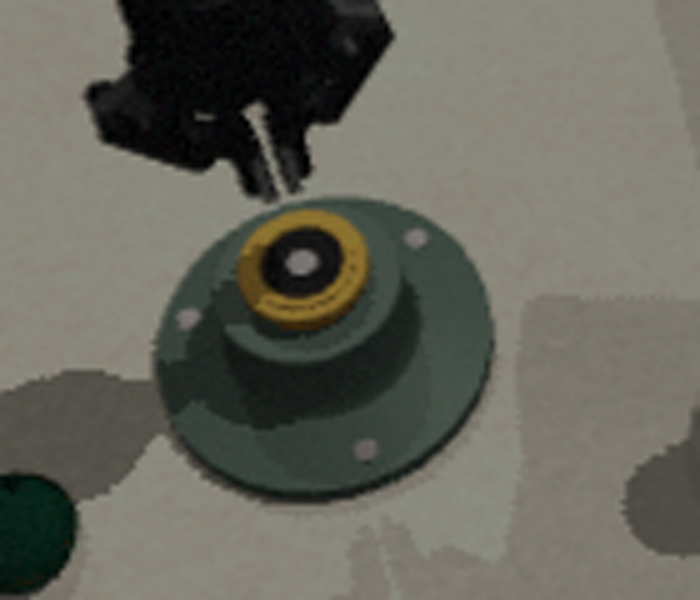

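The cup is seated in the liner and let go: centre (0.5852,-0.2193), rim z 0.0863, lean about 0.008 with the -y side high. Next I measure the shut fingertip and position for the first press on the high -y side.

Run:
```python
from h import *
s,c=cap('wrist','wrist9.png'); W=world(s,c); t=(W-s['eef_pos'])@Tool(s)[:3,:3]
ok=(t[...,2]>-.06)&(t[...,2]<.012)&(abs(t[...,1])<.03)&(abs(t[...,0])<.03)
v,u=np.where(ok); print(v.min(),u.min(),u.max())
for vv in range(v.min(),v.min()+40,4):
    k=np.where(ok[vv])[0]; print(vv,k.min(),k.max(),t[vv,k.min()].round(4),t[vv,(k.min()+k.max())//2].round(4),t[vv,k.max()].round(4))
p=c['pixels'][220:330,240:400,::-1]; cv2.imwrite('pics/tip.png',cv2.resize(p,None,fx=5,fy=5,interpolation=cv2.INTER_CUBIC))
mv([.5852,-.2194-.03,.100])
```

```text
246 233 405
246 308 333 [ 0.0098 -0.0062 -0.0025] [ 0.0097  0.0002 -0.0023] [ 0.0099  0.0072 -0.0027]
250 308 333 [ 0.0099 -0.006  -0.0073] [ 0.0107  0.0003 -0.0087] [ 0.0103  0.007  -0.0081]
254 308 333 [ 0.0102 -0.0058 -0.012 ] [ 0.0105  0.0003 -0.0125] [ 0.0101  0.0068 -0.0119]
258 296 345 [ 0.0061 -0.0122 -0.0089] [ 0.0098  0.0003 -0.0153] [ 0.0064  0.0132 -0.0093]
262 294 347 [ 0.0059 -0.0129 -0.0126] [ 0.01    0.0003 -0.0195] [ 0.0057  0.014  -0.0122]
266 293 348 [ 0.0055 -0.0131 -0.0157] [ 0.0097  0.0003 -0.0227] [ 0.0056  0.0141 -0.0159]
270 293 348 [ 0.0057 -0.0128 -0.0197] [ 0.0101  0.0003 -0.0268] [ 0.006   0.0138 -0.0201]
274 292 349 [ 0.0065 -0.0128 -0.0244] [ 0.0105  0.0003 -0.0306] [ 0.0061  0.0139 -0.0238]
278 291 350 [ 0.0063 -0.013  -0.0274] [ 0.0101  0.0003 -0.0333] [ 0.0063  0.014  -0.0274]
282 290 351 [ 0.0065 -0.0131 -0.0308] [ 0.0107  0.0003 -0.0371] [ 0.0062  0.0141 -0.0305]
t 8.17 pos [ 0.5878 -0.2197  0.1585] F [0.44 0.04 1.21] dist 0.0657 xyz [ 0.004  -0.0495  0.0975] a [ 0.0003 -0.0016 -0.0001] w 0.002
```

View pics/tip.png

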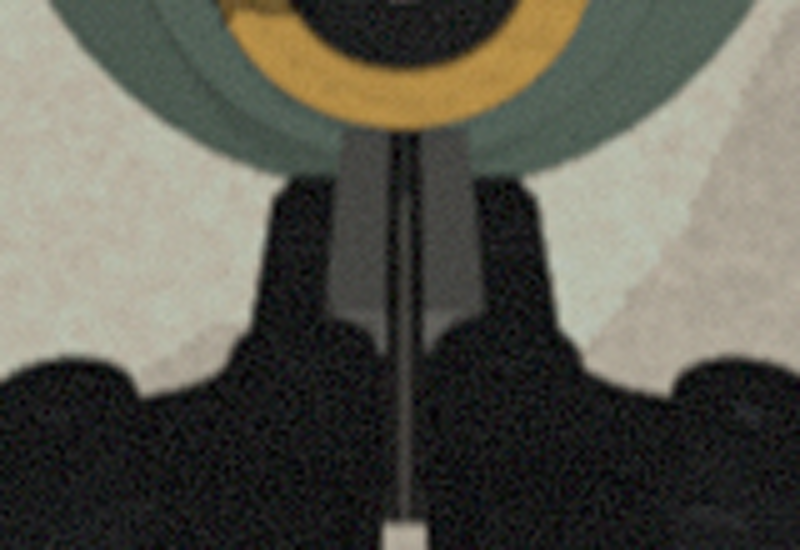

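Run:
```python
from h import *
mv([.5852,-.2444,.091])
```

```text
t 8.17 pos [ 0.5878 -0.2197  0.1585] F [0.44 0.04 1.21] dist 0.0719 xyz [ 0.004  -0.0412  0.1125] a [ 0.0003 -0.0016 -0.0001] w 0.002
```

Request:
{"op": "carry_out", "data": {
  "motion": [
    {"grip":1,"x":0.004,"y":-0.041,"z":0.04,"ax":0,"ay":-0.0016,"az":0},
    {"grip":1,"x":0.004,"y":-0.041,"z":0.08,"ax":0,"ay":-0.0016,"az":0},
    {"grip":1,"x":0.004,"y":-0.041,"z":0.105,"ax":0,"ay":-0.0016,"az":0},
    {"grip":1,"x":0.004,"y":-0.041,"z":0.1125,"ax":0,"ay":-0.0016,"az":0},
    {"grip":1,"x":0.004,"y":-0.041,"z":0.1125,"ax":0,"ay":-0.0016,"az":0},
    {"grip":1,"x":0.004,"y":-0.041,"z":0.1125,"ax":0,"ay":-0.0016,"az":0},
    {"grip":1,"x":0.004,"y":-0.041,"z":0.1125,"ax":0,"ay":-0.0016,"az":0}
  ]
}}

```text
t: 8.75
eef_pos: [0.5863, -0.2446, 0.0925]
orientation: [-3.141, 0.002, -3.141]
wrist_force: [-0.2, 0.8, 0.4]
gripper_width: 0.002
```

Run:
```python
from h import *
mv([.5852,-.2444,.0865])
```

```text
t 8.75 pos [ 0.5863 -0.2446  0.0925] F [-0.16  0.8   0.38] dist 0.0061 xyz [0.0019 0.0004 0.0099] a [-0.0004  0.0015  0.0001] w 0.002
```

Request:
{"op": "carry_out", "data": {
  "motion": [
    {"grip":1,"x":0.002,"y":0,"z":0.005,"ax":0,"ay":0.0015,"az":0},
    {"grip":1,"x":0.002,"y":0,"z":0.009,"ax":0,"ay":0.0015,"az":0},
    {"grip":1,"x":0.002,"y":0,"z":0.012,"ax":0,"ay":0.0015,"az":0},
    {"grip":1,"x":0.002,"y":0,"z":0.014,"ax":0,"ay":0.0015,"az":0},
    {"grip":1,"x":0.002,"y":0,"z":0.014,"ax":0,"ay":0.0015,"az":0}
  ]
}}

```text
t: 9.17
eef_pos: [0.5862, -0.2456, 0.0862]
orientation: [-3.139, 0.002, -3.142]
wrist_force: [-1.8, 0.5, 7.8]
gripper_width: 0.0
```

Run:
```python
from h import *
mv([.5852,-.2444,.0865])
```

```text
t 9.17 pos [ 0.5862 -0.2456  0.0862] F [-1.79  0.48  7.8 ] dist 0.0016 xyz [ 0.0016  0.0019 -0.0005] a [-0.0019  0.0014  0.    ] w 0.0
```

Request:
{"op": "carry_out", "data": {
  "motion": [
    {"grip":1,"x":0.001,"y":0.002,"z":0.0045,"ax":0,"ay":0,"az":0},
    {"grip":1,"x":0.001,"y":0.002,"z":0.006,"ax":0,"ay":0,"az":0},
    {"grip":1,"x":0.001,"y":0.002,"z":0.0075,"ax":0,"ay":0,"az":0},
    {"grip":1,"x":0.001,"y":0.002,"z":0.0085,"ax":0,"ay":0,"az":0},
    {"grip":1,"x":0.001,"y":0.002,"z":0.009,"ax":0,"ay":0,"az":0},
    {"grip":1,"x":0.001,"y":0.002,"z":0.009,"ax":0,"ay":0,"az":0}
  ]
}}

```text
t: 9.67
eef_pos: [0.5869, -0.2461, 0.0849]
orientation: [-3.135, 0.005, 3.141]
wrist_force: [-4.3, -0.1, 14.9]
gripper_width: 0.003
```

Run:
```python
from h import *
mv([.5852,-.2444,.0865])
```

```text
t 9.67 pos [ 0.5869 -0.2461  0.0849] F [-4.34 -0.14 14.87] dist 0.0029 xyz [ 0.0028  0.0028 -0.0027] a [-0.0045  0.0034 -0.0002] w 0.003
```

Request:
{"op": "carry_out", "data": {
  "motion": [
    {"grip":1,"x":0.0028,"y":0.003,"z":-0.008,"ax":-0.0045,"ay":0.0034,"az":0},
    {"grip":1,"x":0.0028,"y":0.045,"z":-0.01,"ax":-0.0045,"ay":0.0034,"az":0},
    {"grip":1,"x":0.0028,"y":0.085,"z":-0.01,"ax":-0.0045,"ay":0.0034,"az":0},
    {"grip":1,"x":0.0028,"y":0.086,"z":-0.01,"ax":-0.0045,"ay":0.0034,"az":0},
    {"grip":1,"x":0.0028,"y":0.086,"z":-0.008,"ax":-0.0045,"ay":0.0034,"az":0},
    {"grip":1,"x":0.0028,"y":0.086,"z":-0.006,"ax":-0.0045,"ay":0.0034,"az":0},
    {"grip":1,"x":0.0028,"y":0.086,"z":-0.004,"ax":-0.0045,"ay":0.0034,"az":0},
    {"grip":1,"x":0.0028,"y":0.086,"z":-0.002,"ax":-0.0045,"ay":0.0034,"az":0},
    {"grip":1,"x":0.0028,"y":0.086,"z":0,"ax":-0.0045,"ay":0.0034,"az":0},
    {"grip":1,"x":0.0028,"y":0.086,"z":0.002,"ax":-0.0045,"ay":0.0034,"az":0},
    {"grip":1,"x":0.0028,"y":0.086,"z":0.004,"ax":-0.0045,"ay":0.0034,"az":0},
    {"grip":1,"x":0.0028,"y":0.086,"z":0.0055,"ax":-0.0045,"ay":0.0034,"az":0},
    {"grip":1,"x":0.0028,"y":0.086,"z":0.007,"ax":-0.0045,"ay":0.0034,"az":0},
    {"grip":1,"x":0.0028,"y":0.086,"z":0.007,"ax":-0.0045,"ay":0.0034,"az":0}
  ]
}}

```text
t: 10.83
eef_pos: [0.5858, -0.1939, 0.0828]
orientation: [3.139, 0.002, 3.141]
wrist_force: [-3.6, 5.6, 15.0]
gripper_width: 0.002
```

Run:
```python
from h import *
mv([.5852,-.1944,.0865])
```

```text
t 10.83 pos [ 0.5858 -0.1939  0.0828] F [-3.64  5.57 15.04] dist 0.0038 xyz [ 0.001  -0.0009 -0.0062] a [ 0.0019  0.0011 -0.0003] w 0.002
```

Request:
{"op": "carry_out", "data": {
  "motion": [
    {"grip":1,"x":0.0,"y":0,"z":-0.008,"ax":0,"ay":0,"az":0},
    {"grip":1,"x":0.03,"y":-0.02,"z":-0.03,"ax":0,"ay":0,"az":0},
    {"grip":1,"x":-0.03,"y":-0.04,"z":-0.06,"ax":0,"ay":0,"az":0},
    {"grip":1,"x":-0.06,"y":-0.042,"z":-0.08,"ax":0,"ay":0,"az":0},
    {"grip":1,"x":-0.06,"y":-0.042,"z":-0.08,"ax":0,"ay":0,"az":0},
    {"grip":1,"x":-0.06,"y":-0.042,"z":-0.08,"ax":0,"ay":0,"az":0}
  ]
}}

```text
t: 11.33
eef_pos: [0.6232, -0.2207, 0.1317]
orientation: [3.14, 0.004, 3.14]
wrist_force: [-0.6, -0.0, 0.1]
gripper_width: -0.001
```

Run:
```python
from look import *
s,c,W,t=look('wrist10.png'); mv([.5852,-.2444,.091])
```

```text
cup mid [ 0.5857 -0.218   0.0829] ext [0.0618 0.0614 0.0138] n 3921
rim n 942 890 z 0.0847 slope dz/dx,dz/dy [-0.0272 -0.0787] lean 0.0832 highside deg -109.0
flange n 1513 1418 z 0.0827 slope dz/dx,dz/dy [-0.0245 -0.0773] lean 0.0811 highside deg -108.0
shield n 2338 2204 z 0.0836 slope dz/dx,dz/dy [-0.024  -0.0791] lean 0.0826 highside deg -107.0
hub n 4392 4119 z 0.0698 slope dz/dx,dz/dy [0.     0.0003] lean 0.0003 highside deg 89.0
t 11.38 pos [ 0.6218 -0.22    0.1307] F [ 1.24  0.45 -0.78] dist 0.0593 xyz [ 0.0611 -0.041   0.066 ] a [ 0.0016  0.001  -0.0007] w -0.001
```

View pics/wrist10.png

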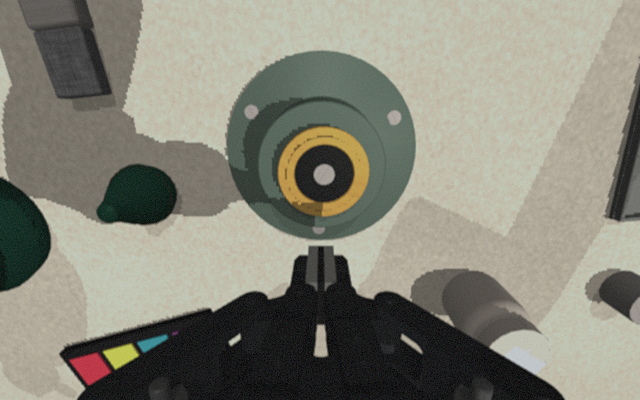

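Run:
```python
from h import *
mv([.578,-.2420,.0885])
```

```text
t 11.38 pos [ 0.6218 -0.22    0.1307] F [ 1.24  0.45 -0.78] dist 0.0647 xyz [ 0.0731 -0.037   0.0701] a [ 0.0016  0.001  -0.0007] w -0.001
```

Request:
{"op": "carry_out", "data": {
  "motion": [
    {"grip":1,"x":0.04,"y":-0.03,"z":0.03,"ax":0.0016,"ay":0.001,"az":0},
    {"grip":1,"x":0.073,"y":-0.037,"z":0.055,"ax":0.0016,"ay":0.001,"az":0},
    {"grip":1,"x":0.073,"y":-0.037,"z":0.065,"ax":0.0016,"ay":0.001,"az":0},
    {"grip":1,"x":0.073,"y":-0.037,"z":0.0695,"ax":0.0016,"ay":0.001,"az":0},
    {"grip":1,"x":0.073,"y":-0.037,"z":0.0705,"ax":0.0016,"ay":0.001,"az":0},
    {"grip":1,"x":0.073,"y":-0.037,"z":0.0725,"ax":0.0016,"ay":0.001,"az":0},
    {"grip":1,"x":0.073,"y":-0.037,"z":0.075,"ax":0.0016,"ay":0.001,"az":0},
    {"grip":1,"x":0.073,"y":-0.037,"z":0.077,"ax":0.0016,"ay":0.001,"az":0},
    {"grip":1,"x":0.073,"y":-0.037,"z":0.079,"ax":0.0016,"ay":0.001,"az":0}
  ]
}}

```text
t: 12.13
eef_pos: [0.5798, -0.243, 0.086]
orientation: [-3.139, 0.002, 3.141]
wrist_force: [-5.4, 1.1, 14.8]
gripper_width: -0.0
```

Run:
```python
from h import *
mv([.578,-.2418,.0885])
```

```text
t 12.13 pos [ 0.5798 -0.243   0.086 ] F [-5.43  1.12 14.76] dist 0.0033 xyz [ 0.003   0.002  -0.0042] a [-0.0019  0.0016 -0.0003] w -0.0
```

Request:
{"op": "carry_out", "data": {
  "motion": [
    {"grip":1,"x":0.0,"y":0.001,"z":0.0055,"ax":0,"ay":0,"az":0},
    {"grip":1,"x":0.0,"y":0.001,"z":0.0065,"ax":0,"ay":0,"az":0},
    {"grip":1,"x":0.0,"y":0.001,"z":0.0075,"ax":0,"ay":0,"az":0},
    {"grip":1,"x":0.0,"y":0.001,"z":0.0075,"ax":0,"ay":0,"az":0}
  ]
}}

```text
t: 12.47
eef_pos: [0.5803, -0.2433, 0.0855]
orientation: [-3.135, 0.003, 3.141]
wrist_force: [-9.0, 0.8, 17.4]
gripper_width: -0.001
```

Request:
{"op": "carry_out", "data": {
  "motion": [
    {"grip":1,"x":0.0,"y":0.001,"z":0.0077,"ax":0,"ay":0,"az":0},
    {"grip":1,"x":0.0,"y":0.001,"z":0.0085,"ax":0,"ay":0,"az":0},
    {"grip":1,"x":0.0,"y":0.001,"z":0.0093,"ax":0,"ay":0,"az":0},
    {"grip":1,"x":0.0,"y":0.001,"z":0.0093,"ax":0,"ay":0,"az":0}
  ]
}}

```text
t: 12.8
eef_pos: [0.581, -0.2439, 0.0843]
orientation: [-3.131, 0.004, -3.141]
wrist_force: [-8.3, 0.3, 19.7]
gripper_width: 0.005
```

Request:
{"op": "carry_out", "data": {
  "motion": [
    {"grip":1,"x":0.0,"y":0.001,"z":0.008,"ax":0,"ay":0,"az":0},
    {"grip":1,"x":0.0,"y":0.001,"z":0.0083,"ax":0,"ay":0,"az":0},
    {"grip":1,"x":0.0,"y":0.001,"z":0.0083,"ax":0,"ay":0,"az":0}
  ]
}}

```text
t: 13.05
eef_pos: [0.5818, -0.2443, 0.0837]
orientation: [-3.128, 0.005, -3.141]
wrist_force: [-8.3, 1.0, 19.7]
gripper_width: 0.0
```

Request:
{"op": "carry_out", "data": {
  "motion": [
    {"grip":1,"x":0.0,"y":0,"z":-0.01,"ax":-0.008,"ay":0.003,"az":0},
    {"grip":1,"x":-0.02,"y":0.02,"z":-0.04,"ax":-0.008,"ay":0.003,"az":0},
    {"grip":1,"x":-0.06,"y":0.04,"z":-0.075,"ax":-0.008,"ay":0.003,"az":0},
    {"grip":1,"x":-0.065,"y":0.04,"z":-0.075,"ax":-0.008,"ay":0.003,"az":0},
    {"grip":1,"x":-0.065,"y":0.04,"z":-0.075,"ax":-0.008,"ay":0.003,"az":0},
    {"grip":1,"x":-0.065,"y":0.04,"z":-0.075,"ax":-0.008,"ay":0.003,"az":0}
  ]
}}

```text
t: 13.55
eef_pos: [0.6211, -0.2194, 0.1286]
orientation: [-3.14, 0.0, -3.14]
wrist_force: [-0.4, 0.2, -0.6]
gripper_width: -0.002
```

```bash
cat >> look.py <<'E'
def plan(n,r=.025,dz=.0015):
    s,c,W,t=look(n)
E
python3 - <<'E'
from look import *
look('wrist11.png'); mv([.5852,-.2194,.088])
E
```

```text
cup mid [ 0.587  -0.2186  0.0818] ext [0.0617 0.0614 0.0119] n 3929
rim n 948 883 z 0.0833 slope dz/dx,dz/dy [-0.0868 -0.0244] lean 0.0901 highside deg -164.0
flange n 1499 1413 z 0.0814 slope dz/dx,dz/dy [-0.0849 -0.024 ] lean 0.0883 highside deg -164.0
shield n 2310 2192 z 0.0823 slope dz/dx,dz/dy [-0.0837 -0.0244] lean 0.0872 highside deg -164.0
hub n 4516 4257 z 0.0698 slope dz/dx,dz/dy [-0.0008 -0.0002] lean 0.0009 highside deg -166.0
t 13.6 pos [ 0.62   -0.2194  0.1277] F [ 0.13 -0.11 -0.25] dist 0.0528 xyz [0.0579 0.     0.0663] a [-0.0003 -0.001   0.0006] w 0.001
```

Run:
```python
from h import *
mv([.559,-.2255,.0865])
```

```text
t 13.6 pos [ 0.62   -0.2194  0.1277] F [ 0.13 -0.11 -0.25] dist 0.0739 xyz [ 0.1016 -0.0101  0.0689] a [-0.0003 -0.001   0.0006] w 0.001
```

Request:
{"op": "carry_out", "data": {
  "motion": [
    {"grip":1,"x":0.05,"y":-0.01,"z":0.02,"ax":0,"ay":-0.001,"az":0},
    {"grip":1,"x":0.1015,"y":-0.01,"z":0.045,"ax":0,"ay":-0.001,"az":0},
    {"grip":1,"x":0.1015,"y":-0.01,"z":0.06,"ax":0,"ay":-0.001,"az":0},
    {"grip":1,"x":0.1015,"y":-0.01,"z":0.067,"ax":0,"ay":-0.001,"az":0},
    {"grip":1,"x":0.1015,"y":-0.01,"z":0.069,"ax":0,"ay":-0.001,"az":0},
    {"grip":1,"x":0.102,"y":-0.01,"z":0.071,"ax":0,"ay":-0.001,"az":0},
    {"grip":1,"x":0.103,"y":-0.01,"z":0.0725,"ax":0,"ay":-0.001,"az":0},
    {"grip":1,"x":0.104,"y":-0.01,"z":0.074,"ax":0,"ay":-0.001,"az":0},
    {"grip":1,"x":0.104,"y":-0.01,"z":0.074,"ax":0,"ay":-0.001,"az":0}
  ]
}}

```text
t: 14.35
eef_pos: [0.5558, -0.2253, 0.0839]
orientation: [-3.141, -0.005, -3.141]
wrist_force: [-7.8, 1.4, 5.9]
gripper_width: 0.003
```

Request:
{"op": "carry_out", "data": {
  "motion": [
    {"grip":1,"x":0.0,"y":0,"z":-0.01,"ax":0,"ay":-0.003,"az":0},
    {"grip":1,"x":-0.05,"y":0.01,"z":-0.04,"ax":0,"ay":-0.003,"az":0},
    {"grip":1,"x":-0.1,"y":0.01,"z":-0.075,"ax":0,"ay":-0.003,"az":0},
    {"grip":1,"x":-0.108,"y":0.01,"z":-0.075,"ax":0,"ay":-0.003,"az":0},
    {"grip":1,"x":-0.108,"y":0.01,"z":-0.075,"ax":0,"ay":-0.003,"az":0},
    {"grip":1,"x":-0.108,"y":0.01,"z":-0.075,"ax":0,"ay":-0.003,"az":0}
  ]
}}

```text
t: 14.85
eef_pos: [0.622, -0.2194, 0.129]
orientation: [-3.141, 0.001, -3.14]
wrist_force: [-1.6, 0.1, -0.4]
gripper_width: -0.002
```

Run:
```python
from look import *
look('wrist12.png'); mv([.5852,-.2194,.088])
```

```text
cup mid [ 0.5885 -0.2189  0.0817] ext [0.0623 0.0618 0.0113] n 3896
rim n 941 867 z 0.0832 slope dz/dx,dz/dy [-0.0874 -0.0236] lean 0.0905 highside deg -165.0
flange n 1477 1389 z 0.0812 slope dz/dx,dz/dy [-0.0838 -0.0233] lean 0.087 highside deg -164.0
shield n 2285 2180 z 0.0822 slope dz/dx,dz/dy [-0.0829 -0.0245] lean 0.0864 highside deg -164.0
hub n 4347 4088 z 0.0698 slope dz/dx,dz/dy [-0.0015  0.0012] lean 0.0019 highside deg 141.0
t 14.9 pos [ 0.6206 -0.2191  0.1281] F [-0.53 -0.39  0.23] dist 0.0535 xyz [ 0.059  -0.0004  0.0669] a [ 0.0001 -0.0005  0.0007] w -0.007
```

View pics/wrist12.png

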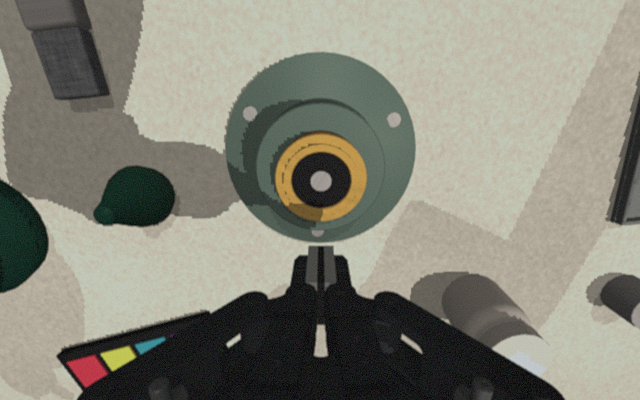

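Run:
```python
from h import *
mv([.566,-.225,.088])
```

```text
t 14.9 pos [ 0.6206 -0.2191  0.1281] F [-0.53 -0.39  0.23] dist 0.068 xyz [ 0.091  -0.0097  0.067 ] a [ 0.0001 -0.0005  0.0007] w -0.007
```

Request:
{"op": "carry_out", "data": {
  "motion": [
    {"grip":1,"x":0.05,"y":-0.01,"z":0.02,"ax":0,"ay":-0.001,"az":0},
    {"grip":1,"x":0.091,"y":-0.01,"z":0.045,"ax":0,"ay":-0.001,"az":0},
    {"grip":1,"x":0.091,"y":-0.01,"z":0.06,"ax":0,"ay":-0.001,"az":0},
    {"grip":1,"x":0.091,"y":-0.01,"z":0.066,"ax":0,"ay":-0.001,"az":0},
    {"grip":1,"x":0.091,"y":-0.01,"z":0.067,"ax":0,"ay":-0.001,"az":0},
    {"grip":1,"x":0.091,"y":-0.01,"z":0.068,"ax":0,"ay":-0.001,"az":0},
    {"grip":1,"x":0.091,"y":-0.01,"z":0.07,"ax":0,"ay":-0.001,"az":0},
    {"grip":1,"x":0.091,"y":-0.01,"z":0.072,"ax":0,"ay":-0.001,"az":0},
    {"grip":1,"x":0.091,"y":-0.01,"z":0.074,"ax":0,"ay":-0.001,"az":0},
    {"grip":1,"x":0.091,"y":-0.01,"z":0.075,"ax":0,"ay":-0.001,"az":0}
  ]
}}

```text
t: 15.73
eef_pos: [0.5675, -0.2259, 0.085]
orientation: [-3.14, 0.003, -3.14]
wrist_force: [-2.0, 0.8, 8.4]
gripper_width: -0.002
```

Request:
{"op": "carry_out", "data": {
  "motion": [
    {"grip":1,"x":0.002,"y":0.001,"z":0.0045,"ax":0,"ay":0,"az":0},
    {"grip":1,"x":0.003,"y":0.001,"z":0.0055,"ax":0,"ay":0,"az":0},
    {"grip":1,"x":0.003,"y":0.001,"z":0.0065,"ax":0,"ay":0,"az":0},
    {"grip":1,"x":0.003,"y":0.001,"z":0.007,"ax":0,"ay":0,"az":0}
  ]
}}

```text
t: 16.07
eef_pos: [0.5674, -0.2261, 0.0845]
orientation: [-3.138, 0.006, -3.14]
wrist_force: [-5.3, 1.8, 15.5]
gripper_width: -0.002
```

Request:
{"op": "carry_out", "data": {
  "motion": [
    {"grip":1,"x":0.005,"y":0.001,"z":0.0065,"ax":0,"ay":0,"az":0},
    {"grip":1,"x":0.007,"y":0.001,"z":0.007,"ax":0,"ay":0,"az":0},
    {"grip":1,"x":0.008,"y":0.001,"z":0.0075,"ax":0,"ay":0,"az":0},
    {"grip":1,"x":0.008,"y":0.001,"z":0.008,"ax":0,"ay":0,"az":0}
  ]
}}

```text
t: 16.4
eef_pos: [0.5672, -0.2263, 0.0839]
orientation: [-3.136, 0.016, -3.139]
wrist_force: [1.3, 3.6, 13.9]
gripper_width: 0.005
```

Request:
{"op": "carry_out", "data": {
  "motion": [
    {"grip":1,"x":0.0075,"y":0,"z":0.0078,"ax":0,"ay":0,"az":0},
    {"grip":1,"x":0.0075,"y":0,"z":0.0085,"ax":0,"ay":0,"az":0},
    {"grip":1,"x":0.0075,"y":0,"z":0.009,"ax":0,"ay":0,"az":0},
    {"grip":1,"x":0.0075,"y":0,"z":0.009,"ax":0,"ay":0,"az":0}
  ]
}}

```text
t: 16.73
eef_pos: [0.5668, -0.2267, 0.0826]
orientation: [-3.135, 0.024, -3.138]
wrist_force: [0.6, 3.4, 13.9]
gripper_width: -0.0
```

Request:
{"op": "carry_out", "data": {
  "motion": [
    {"grip":1,"x":0.0,"y":0,"z":-0.01,"ax":-0.003,"ay":0.014,"az":0},
    {"grip":1,"x":-0.04,"y":0.01,"z":-0.04,"ax":-0.003,"ay":0.014,"az":0},
    {"grip":1,"x":-0.08,"y":0.01,"z":-0.075,"ax":-0.003,"ay":0.014,"az":0},
    {"grip":1,"x":-0.085,"y":0.01,"z":-0.075,"ax":-0.003,"ay":0.014,"az":0},
    {"grip":1,"x":-0.085,"y":0.01,"z":-0.075,"ax":-0.003,"ay":0.014,"az":0},
    {"grip":1,"x":-0.085,"y":0.01,"z":-0.075,"ax":-0.003,"ay":0.014,"az":0}
  ]
}}

```text
t: 17.23
eef_pos: [0.6163, -0.2199, 0.1282]
orientation: [-3.141, 0.001, -3.137]
wrist_force: [-0.2, -0.2, -0.5]
gripper_width: -0.002
```

Run:
```python
from look import *
look('wrist13.png'); mv([.5852,-.2194,.088])
```

```text
cup mid [ 0.5881 -0.2191  0.0798] ext [0.0618 0.0616 0.0115] n 3832
rim n 911 868 z 0.0826 slope dz/dx,dz/dy [-0.0306  0.0085] lean 0.0318 highside deg 164.0
flange n 1455 1363 z 0.0806 slope dz/dx,dz/dy [-0.0284  0.0081] lean 0.0295 highside deg 164.0
shield n 2265 2145 z 0.0816 slope dz/dx,dz/dy [-0.0285  0.0073] lean 0.0294 highside deg 166.0
hub n 4274 4034 z 0.0698 slope dz/dx,dz/dy [-0.0002  0.0011] lean 0.0011 highside deg 98.0
t 17.28 pos [ 0.6152 -0.2197  0.1275] F [-0.59  0.01 -0.44] dist 0.0496 xyz [0.05   0.0006 0.0658] a [-0.0002 -0.0006  0.0025] w 0.003
```

Request:
{"op": "carry_out", "data": {
  "motion": [
    {"grip":1,"x":0.05,"y":0.0103,"z":0.02,"ax":0,"ay":0,"az":0.002},
    {"grip":1,"x":0.082,"y":0.0103,"z":0.05,"ax":0,"ay":0,"az":0.002},
    {"grip":1,"x":0.082,"y":0.0103,"z":0.065,"ax":0,"ay":0,"az":0.002},
    {"grip":1,"x":0.082,"y":0.0103,"z":0.07,"ax":0,"ay":0,"az":0.002},
    {"grip":1,"x":0.082,"y":0.0103,"z":0.0715,"ax":0,"ay":0,"az":0.002},
    {"grip":1,"x":0.082,"y":0.0103,"z":0.073,"ax":0,"ay":0,"az":0.002},
    {"grip":1,"x":0.083,"y":0.0103,"z":0.075,"ax":0,"ay":0,"az":0.002},
    {"grip":1,"x":0.085,"y":0.0103,"z":0.077,"ax":0,"ay":0,"az":0.002},
    {"grip":1,"x":0.087,"y":0.0103,"z":0.079,"ax":0,"ay":0,"az":0.002},
    {"grip":1,"x":0.087,"y":0.0103,"z":0.079,"ax":0,"ay":0,"az":0.002}
  ]
}}

```text
t: 18.12
eef_pos: [0.5634, -0.2132, 0.0824]
orientation: [3.141, 0.001, -3.141]
wrist_force: [-3.9, 3.1, 15.1]
gripper_width: -0.001
```

Request:
{"op": "carry_out", "data": {
  "motion": [
    {"grip":1,"x":0.002,"y":0,"z":0.0048,"ax":0,"ay":0,"az":0},
    {"grip":1,"x":0.004,"y":0,"z":0.0056,"ax":0,"ay":0,"az":0},
    {"grip":1,"x":0.004,"y":0,"z":0.0064,"ax":0,"ay":0,"az":0},
    {"grip":1,"x":0.004,"y":0,"z":0.0068,"ax":0,"ay":0,"az":0}
  ]
}}

```text
t: 18.45
eef_pos: [0.5633, -0.2133, 0.082]
orientation: [3.14, 0.006, -3.14]
wrist_force: [-4.0, 3.9, 20.1]
gripper_width: 0.001
```

Request:
{"op": "carry_out", "data": {
  "motion": [
    {"grip":1,"x":0.004,"y":0,"z":0.0072,"ax":0,"ay":0,"az":0},
    {"grip":1,"x":0.005,"y":0,"z":0.0078,"ax":0,"ay":0,"az":0},
    {"grip":1,"x":0.006,"y":0,"z":0.0082,"ax":0,"ay":0,"az":0},
    {"grip":1,"x":0.006,"y":0,"z":0.0082,"ax":0,"ay":0,"az":0}
  ]
}}

```text
t: 18.78
eef_pos: [0.5628, -0.2135, 0.0812]
orientation: [3.14, 0.013, -3.14]
wrist_force: [-2.4, 5.0, 19.4]
gripper_width: -0.002
```

Request:
{"op": "carry_out", "data": {
  "motion": [
    {"grip":1,"x":0.0,"y":0,"z":-0.01,"ax":0.001,"ay":0.008,"az":0},
    {"grip":1,"x":-0.04,"y":-0.01,"z":-0.04,"ax":0.001,"ay":0.008,"az":0},
    {"grip":1,"x":-0.08,"y":-0.01,"z":-0.075,"ax":0.001,"ay":0.008,"az":0},
    {"grip":1,"x":-0.09,"y":-0.01,"z":-0.075,"ax":0.001,"ay":0.008,"az":0},
    {"grip":1,"x":-0.09,"y":-0.01,"z":-0.075,"ax":0.001,"ay":0.008,"az":0},
    {"grip":1,"x":-0.09,"y":-0.01,"z":-0.075,"ax":0.001,"ay":0.008,"az":0}
  ]
}}

```text
t: 19.28
eef_pos: [0.6154, -0.2191, 0.1257]
orientation: [3.141, -0.001, -3.14]
wrist_force: [-0.6, 0.1, 0.7]
gripper_width: 0.002
```

Run:
```python
from look import *
look('wrist14.png'); mv([.5852,-.2194,.088])
```

```text
cup mid [ 0.5878 -0.2194  0.0798] ext [0.0617 0.0617 0.0104] n 3871
rim n 913 868 z 0.0819 slope dz/dx,dz/dy [0.0204 0.0295] lean 0.0358 highside deg 55.0
flange n 1517 1435 z 0.0798 slope dz/dx,dz/dy [0.0216 0.0292] lean 0.0363 highside deg 54.0
shield n 2320 2184 z 0.0808 slope dz/dx,dz/dy [0.0194 0.0242] lean 0.031 highside deg 51.0
hub n 4393 4128 z 0.0698 slope dz/dx,dz/dy [-0.0012  0.0002] lean 0.0013 highside deg 169.0
t 19.33 pos [ 0.6144 -0.2188  0.125 ] F [ 0.1   0.08 -0.78] dist 0.0471 xyz [ 0.0484 -0.0011  0.0618] a [ 0.0008 -0.002   0.0011] w -0.001
```

Request:
{"op": "carry_out", "data": {
  "motion": [
    {"grip":1,"x":0.022,"y":0.03,"z":0.03,"ax":0,"ay":-0.002,"az":0.001},
    {"grip":1,"x":0.022,"y":0.03,"z":0.055,"ax":0,"ay":-0.002,"az":0.001},
    {"grip":1,"x":0.022,"y":0.03,"z":0.066,"ax":0,"ay":-0.002,"az":0.001},
    {"grip":1,"x":0.022,"y":0.03,"z":0.0685,"ax":0,"ay":-0.002,"az":0.001},
    {"grip":1,"x":0.022,"y":0.03,"z":0.0695,"ax":0,"ay":-0.002,"az":0.001},
    {"grip":1,"x":0.023,"y":0.03,"z":0.0715,"ax":0,"ay":-0.002,"az":0.001},
    {"grip":1,"x":0.025,"y":0.03,"z":0.0735,"ax":0,"ay":-0.002,"az":0.001},
    {"grip":1,"x":0.027,"y":0.03,"z":0.0755,"ax":0,"ay":-0.002,"az":0.001},
    {"grip":1,"x":0.027,"y":0.03,"z":0.0755,"ax":0,"ay":-0.002,"az":0.001}
  ]
}}

```text
t: 20.08
eef_pos: [0.5984, -0.1996, 0.082]
orientation: [3.137, 0.002, -3.141]
wrist_force: [-2.8, 4.8, 13.8]
gripper_width: 0.002
```

Request:
{"op": "carry_out", "data": {
  "motion": [
    {"grip":1,"x":0.002,"y":0,"z":0.005,"ax":0,"ay":0,"az":0},
    {"grip":1,"x":0.003,"y":-0.001,"z":0.006,"ax":0,"ay":0,"az":0},
    {"grip":1,"x":0.004,"y":-0.002,"z":0.0068,"ax":0,"ay":0,"az":0},
    {"grip":1,"x":0.004,"y":-0.002,"z":0.0073,"ax":0,"ay":0,"az":0}
  ]
}}

```text
t: 20.42
eef_pos: [0.5983, -0.1996, 0.0818]
orientation: [3.134, 0.009, -3.14]
wrist_force: [-2.1, 7.0, 19.9]
gripper_width: -0.0
```

Request:
{"op": "carry_out", "data": {
  "motion": [
    {"grip":1,"x":0.004,"y":0.001,"z":0.0078,"ax":0,"ay":0,"az":0},
    {"grip":1,"x":0.005,"y":0.003,"z":0.0084,"ax":0,"ay":0,"az":0},
    {"grip":1,"x":0.005,"y":0.004,"z":0.009,"ax":0,"ay":0,"az":0},
    {"grip":1,"x":0.005,"y":0.004,"z":0.009,"ax":0,"ay":0,"az":0}
  ]
}}

```text
t: 20.75
eef_pos: [0.5984, -0.1993, 0.0817]
orientation: [3.138, 0.016, -3.141]
wrist_force: [-2.4, 0.7, 20.5]
gripper_width: 0.001
```

Request:
{"op": "carry_out", "data": {
  "motion": [
    {"grip":1,"x":0.004,"y":0.001,"z":0.0095,"ax":0,"ay":0,"az":0},
    {"grip":1,"x":0.005,"y":0.001,"z":0.0102,"ax":0,"ay":0,"az":0},
    {"grip":1,"x":0.005,"y":0.001,"z":0.0108,"ax":0,"ay":0,"az":0},
    {"grip":1,"x":0.005,"y":0.001,"z":0.0108,"ax":0,"ay":0,"az":0}
  ]
}}

```text
t: 21.08
eef_pos: [0.5985, -0.1991, 0.0808]
orientation: [3.139, 0.024, -3.141]
wrist_force: [-3.1, 5.2, 25.2]
gripper_width: 0.001
```

Request:
{"op": "carry_out", "data": {
  "motion": [
    {"grip":1,"x":0.0,"y":0,"z":-0.01,"ax":0.001,"ay":0.015,"az":0},
    {"grip":1,"x":-0.02,"y":-0.03,"z":-0.04,"ax":0.001,"ay":0.015,"az":0},
    {"grip":1,"x":-0.03,"y":-0.033,"z":-0.075,"ax":0.001,"ay":0.015,"az":0},
    {"grip":1,"x":-0.03,"y":-0.033,"z":-0.075,"ax":0.001,"ay":0.015,"az":0},
    {"grip":1,"x":-0.03,"y":-0.033,"z":-0.075,"ax":0.001,"ay":0.015,"az":0},
    {"grip":1,"x":-0.03,"y":-0.033,"z":-0.075,"ax":0.001,"ay":0.015,"az":0}
  ]
}}

```text
t: 21.58
eef_pos: [0.6141, -0.2187, 0.125]
orientation: [3.139, -0.002, -3.141]
wrist_force: [-1.2, -0.1, -1.2]
gripper_width: 0.002
```

Run:
```python
from look import *
look('wrist15.png'); mv([.5852,-.2194,.088])
```

```text
cup mid [ 0.5878 -0.2187  0.0791] ext [0.0614 0.0618 0.0093] n 3825
rim n 913 878 z 0.0811 slope dz/dx,dz/dy [ 0.0063 -0.0216] lean 0.0225 highside deg -74.0
flange n 1498 1407 z 0.0791 slope dz/dx,dz/dy [ 0.01   -0.0204] lean 0.0227 highside deg -64.0
shield n 2297 2155 z 0.08 slope dz/dx,dz/dy [ 0.0069 -0.0221] lean 0.0231 highside deg -73.0
hub n 4398 4143 z 0.0698 slope dz/dx,dz/dy [-0.0008  0.0007] lean 0.0011 highside deg 141.0
t 21.63 pos [ 0.6136 -0.2184  0.1244] F [-0.27 -0.1  -0.33] dist 0.0462 xyz [ 0.0472 -0.0019  0.0608] a [ 0.0017 -0.0018  0.0005] w -0.002
```

View pics/wrist15.png

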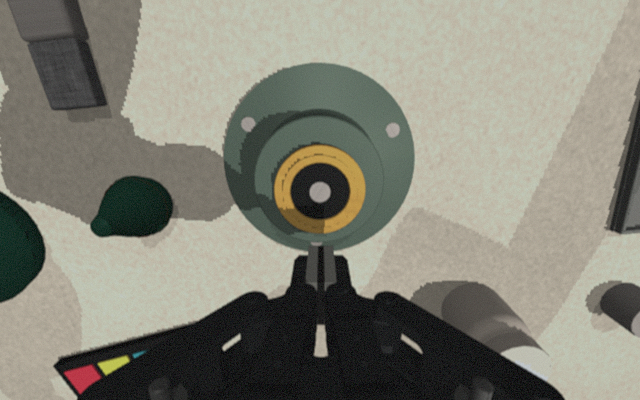

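Request:
{"op": "carry_out", "data": {
  "motion": [
    {"grip":1,"x":0.031,"y":-0.037,"z":0.03,"ax":0.001,"ay":-0.002,"az":0},
    {"grip":1,"x":0.031,"y":-0.037,"z":0.055,"ax":0.001,"ay":-0.002,"az":0},
    {"grip":1,"x":0.031,"y":-0.037,"z":0.067,"ax":0.001,"ay":-0.002,"az":0},
    {"grip":1,"x":0.031,"y":-0.037,"z":0.069,"ax":0.001,"ay":-0.002,"az":0},
    {"grip":1,"x":0.031,"y":-0.037,"z":0.0705,"ax":0.001,"ay":-0.002,"az":0},
    {"grip":1,"x":0.032,"y":-0.037,"z":0.0725,"ax":0.001,"ay":-0.002,"az":0},
    {"grip":1,"x":0.034,"y":-0.037,"z":0.0745,"ax":0.001,"ay":-0.002,"az":0},
    {"grip":1,"x":0.036,"y":-0.037,"z":0.0765,"ax":0.001,"ay":-0.002,"az":0},
    {"grip":1,"x":0.036,"y":-0.037,"z":0.0765,"ax":0.001,"ay":-0.002,"az":0}
  ]
}}

```text
t: 22.38
eef_pos: [0.5931, -0.2403, 0.0808]
orientation: [3.141, 0.003, -3.14]
wrist_force: [-3.2, 0.4, 11.5]
gripper_width: 0.002
```

Request:
{"op": "carry_out", "data": {
  "motion": [
    {"grip":1,"x":0.002,"y":0,"z":0.005,"ax":0,"ay":0,"az":0},
    {"grip":1,"x":0.003,"y":0,"z":0.006,"ax":0,"ay":0,"az":0},
    {"grip":1,"x":0.004,"y":0,"z":0.007,"ax":0,"ay":0,"az":0},
    {"grip":1,"x":0.005,"y":0,"z":0.0078,"ax":0,"ay":0,"az":0}
  ]
}}

```text
t: 22.72
eef_pos: [0.5931, -0.2404, 0.0805]
orientation: [-3.141, 0.009, -3.139]
wrist_force: [-2.7, 2.7, 20.4]
gripper_width: 0.001
```

Request:
{"op": "carry_out", "data": {
  "motion": [
    {"grip":1,"x":0.003,"y":0,"z":0.008,"ax":0,"ay":0,"az":0},
    {"grip":1,"x":0.004,"y":0,"z":0.0085,"ax":0,"ay":0,"az":0},
    {"grip":1,"x":0.004,"y":0,"z":0.009,"ax":0,"ay":0,"az":0},
    {"grip":1,"x":0.004,"y":0,"z":0.009,"ax":0,"ay":0,"az":0}
  ]
}}

```text
t: 23.05
eef_pos: [0.5932, -0.2405, 0.0804]
orientation: [-3.139, 0.015, -3.138]
wrist_force: [-6.4, 2.9, 22.2]
gripper_width: -0.002
```

Request:
{"op": "carry_out", "data": {
  "motion": [
    {"grip":1,"x":0.006,"y":0,"z":0.009,"ax":0,"ay":0,"az":0},
    {"grip":1,"x":0.007,"y":0,"z":0.0096,"ax":0,"ay":0,"az":0},
    {"grip":1,"x":0.007,"y":0,"z":0.0102,"ax":0,"ay":0,"az":0},
    {"grip":1,"x":0.007,"y":0,"z":0.0102,"ax":0,"ay":0,"az":0}
  ]
}}

```text
t: 23.38
eef_pos: [0.5931, -0.2405, 0.0804]
orientation: [-3.138, 0.024, -3.136]
wrist_force: [-3.6, 5.4, 25.1]
gripper_width: 0.003
```

Request:
{"op": "carry_out", "data": {
  "motion": [
    {"grip":1,"x":0.0,"y":0,"z":-0.01,"ax":-0.002,"ay":0.015,"az":0.003},
    {"grip":1,"x":-0.02,"y":0.03,"z":-0.04,"ax":-0.002,"ay":0.015,"az":0.003},
    {"grip":1,"x":-0.035,"y":0.035,"z":-0.075,"ax":-0.002,"ay":0.015,"az":0.003},
    {"grip":1,"x":-0.035,"y":0.035,"z":-0.075,"ax":-0.002,"ay":0.015,"az":0.003},
    {"grip":1,"x":-0.035,"y":0.035,"z":-0.075,"ax":-0.002,"ay":0.015,"az":0.003},
    {"grip":1,"x":-0.035,"y":0.035,"z":-0.075,"ax":-0.002,"ay":0.015,"az":0.003}
  ]
}}

```text
t: 23.88
eef_pos: [0.6122, -0.2186, 0.1247]
orientation: [3.141, -0.001, -3.14]
wrist_force: [-0.8, 0.8, -0.9]
gripper_width: 0.003
```

Run:
```python
from look import *
look('wrist16.png'); mv([.5852,-.2194,.088])
```

```text
cup mid [ 0.5879 -0.2192  0.0788] ext [0.0616 0.0615 0.0096] n 3798
rim n 911 853 z 0.081 slope dz/dx,dz/dy [-0.0065  0.022 ] lean 0.0229 highside deg 106.0
flange n 1488 1402 z 0.0791 slope dz/dx,dz/dy [-0.0056  0.0204] lean 0.0211 highside deg 105.0
shield n 2284 2175 z 0.08 slope dz/dx,dz/dy [-0.0054  0.021 ] lean 0.0216 highside deg 104.0
hub n 4361 4129 z 0.0698 slope dz/dx,dz/dy [-0.001   0.0009] lean 0.0014 highside deg 136.0
t 23.93 pos [ 0.6116 -0.2186  0.1241] F [-0.53  0.26  0.26] dist 0.0447 xyz [ 0.0438 -0.0013  0.0603] a [ 0.0005 -0.0016  0.0005] w 0.002
```

Request:
{"op": "carry_out", "data": {
  "motion": [
    {"grip":1,"x":0.049,"y":0.036,"z":0.03,"ax":0,"ay":-0.002,"az":0},
    {"grip":1,"x":0.049,"y":0.036,"z":0.055,"ax":0,"ay":-0.002,"az":0},
    {"grip":1,"x":0.049,"y":0.036,"z":0.066,"ax":0,"ay":-0.002,"az":0},
    {"grip":1,"x":0.049,"y":0.036,"z":0.069,"ax":0,"ay":-0.002,"az":0},
    {"grip":1,"x":0.049,"y":0.036,"z":0.0705,"ax":0,"ay":-0.002,"az":0},
    {"grip":1,"x":0.05,"y":0.036,"z":0.0725,"ax":0,"ay":-0.002,"az":0},
    {"grip":1,"x":0.052,"y":0.036,"z":0.0745,"ax":0,"ay":-0.002,"az":0},
    {"grip":1,"x":0.054,"y":0.036,"z":0.0765,"ax":0,"ay":-0.002,"az":0},
    {"grip":1,"x":0.055,"y":0.037,"z":0.078,"ax":0,"ay":-0.002,"az":0},
    {"grip":1,"x":0.055,"y":0.037,"z":0.078,"ax":0,"ay":-0.002,"az":0}
  ]
}}

```text
t: 24.77
eef_pos: [0.5795, -0.1958, 0.0805]
orientation: [3.138, 0.003, -3.141]
wrist_force: [-4.4, 6.9, 18.5]
gripper_width: -0.004
```

Request:
{"op": "carry_out", "data": {
  "motion": [
    {"grip":1,"x":0.003,"y":0.002,"z":0.006,"ax":0,"ay":0,"az":0},
    {"grip":1,"x":0.004,"y":0.003,"z":0.0068,"ax":0,"ay":0,"az":0},
    {"grip":1,"x":0.005,"y":0.003,"z":0.0075,"ax":0,"ay":0,"az":0},
    {"grip":1,"x":0.005,"y":0.003,"z":0.008,"ax":0,"ay":0,"az":0}
  ]
}}

```text
t: 25.1
eef_pos: [0.5795, -0.1956, 0.0804]
orientation: [3.141, 0.01, -3.141]
wrist_force: [-4.0, 2.5, 23.4]
gripper_width: -0.003
```

Request:
{"op": "carry_out", "data": {
  "motion": [
    {"grip":1,"x":0.004,"y":0.001,"z":0.008,"ax":0,"ay":0,"az":0},
    {"grip":1,"x":0.005,"y":0.001,"z":0.0088,"ax":0,"ay":0,"az":0},
    {"grip":1,"x":0.005,"y":0.001,"z":0.0094,"ax":0,"ay":0,"az":0},
    {"grip":1,"x":0.005,"y":0.001,"z":0.0094,"ax":0,"ay":0,"az":0}
  ]
}}

```text
t: 25.43
eef_pos: [0.5795, -0.1957, 0.0803]
orientation: [3.141, 0.016, -3.141]
wrist_force: [-6.1, 5.5, 26.4]
gripper_width: 0.002
```

Request:
{"op": "carry_out", "data": {
  "motion": [
    {"grip":1,"x":0.0,"y":0,"z":-0.01,"ax":0,"ay":0.01,"az":0},
    {"grip":1,"x":-0.03,"y":-0.02,"z":-0.04,"ax":0,"ay":0.01,"az":0},
    {"grip":1,"x":-0.055,"y":-0.037,"z":-0.075,"ax":0,"ay":0.01,"az":0},
    {"grip":1,"x":-0.055,"y":-0.037,"z":-0.075,"ax":0,"ay":0.01,"az":0},
    {"grip":1,"x":-0.055,"y":-0.037,"z":-0.075,"ax":0,"ay":0.01,"az":0},
    {"grip":1,"x":-0.055,"y":-0.037,"z":-0.075,"ax":0,"ay":0.01,"az":0}
  ]
}}

```text
t: 25.93
eef_pos: [0.6107, -0.2178, 0.1244]
orientation: [3.14, -0.002, 3.141]
wrist_force: [-0.5, -0.6, -1.1]
gripper_width: -0.001
```

Run:
```python
from look import *
look('wrist17.png'); mv([.5852,-.2194,.088])
```

```text
cup mid [ 0.588  -0.2188  0.0791] ext [0.0619 0.0616 0.0093] n 3764
rim n 908 850 z 0.0808 slope dz/dx,dz/dy [ 0.0015 -0.0192] lean 0.0193 highside deg -86.0
flange n 1473 1387 z 0.0788 slope dz/dx,dz/dy [ 0.0001 -0.0193] lean 0.0193 highside deg -90.0
shield n 2262 2146 z 0.0798 slope dz/dx,dz/dy [ 0.0003 -0.0172] lean 0.0172 highside deg -89.0
hub n 4305 4051 z 0.0698 slope dz/dx,dz/dy [ 0.0005 -0.0001] lean 0.0005 highside deg -15.0
t 25.98 pos [ 0.61   -0.2173  0.1239] F [ 0.29  0.16 -0.7 ] dist 0.0437 xyz [ 0.0411 -0.0036  0.0599] a [ 0.0012 -0.002   0.    ] w -0.0
```

Request:
{"op": "carry_out", "data": {
  "motion": [
    {"grip":1,"x":0.037,"y":-0.041,"z":0.03,"ax":0.001,"ay":-0.002,"az":0},
    {"grip":1,"x":0.037,"y":-0.041,"z":0.055,"ax":0.001,"ay":-0.002,"az":0},
    {"grip":1,"x":0.037,"y":-0.041,"z":0.066,"ax":0.001,"ay":-0.002,"az":0},
    {"grip":1,"x":0.037,"y":-0.041,"z":0.069,"ax":0.001,"ay":-0.002,"az":0},
    {"grip":1,"x":0.037,"y":-0.041,"z":0.0705,"ax":0.001,"ay":-0.002,"az":0},
    {"grip":1,"x":0.038,"y":-0.041,"z":0.0725,"ax":0.001,"ay":-0.002,"az":0},
    {"grip":1,"x":0.04,"y":-0.041,"z":0.0745,"ax":0.001,"ay":-0.002,"az":0},
    {"grip":1,"x":0.042,"y":-0.041,"z":0.0765,"ax":0.001,"ay":-0.002,"az":0},
    {"grip":1,"x":0.043,"y":-0.041,"z":0.078,"ax":0.001,"ay":-0.002,"az":0},
    {"grip":1,"x":0.043,"y":-0.041,"z":0.078,"ax":0.001,"ay":-0.002,"az":0}
  ]
}}

```text
t: 26.82
eef_pos: [0.5847, -0.2414, 0.0803]
orientation: [-3.141, 0.002, -3.141]
wrist_force: [-4.6, 2.6, 17.5]
gripper_width: 0.003
```

Request:
{"op": "carry_out", "data": {
  "motion": [
    {"grip":1,"x":0.0,"y":0,"z":-0.01,"ax":0,"ay":0.001,"az":0},
    {"grip":1,"x":-0.03,"y":0.02,"z":-0.04,"ax":0,"ay":0.001,"az":0},
    {"grip":1,"x":-0.045,"y":0.037,"z":-0.075,"ax":0,"ay":0.001,"az":0},
    {"grip":1,"x":-0.045,"y":0.037,"z":-0.075,"ax":0,"ay":0.001,"az":0},
    {"grip":1,"x":-0.045,"y":0.037,"z":-0.075,"ax":0,"ay":0.001,"az":0},
    {"grip":1,"x":-0.045,"y":0.037,"z":-0.075,"ax":0,"ay":0.001,"az":0}
  ]
}}

```text
t: 27.32
eef_pos: [0.6107, -0.2185, 0.1243]
orientation: [3.141, -0.002, -3.14]
wrist_force: [-1.1, 0.1, -0.4]
gripper_width: 0.0
```

Run:
```python
from look import *
look('wrist18.png'); mv([.5852,-.2194,.088])
```

```text
cup mid [ 0.5876 -0.219   0.0784] ext [0.0613 0.0616 0.0093] n 3772
rim n 912 874 z 0.0804 slope dz/dx,dz/dy [0.0219 0.0115] lean 0.0248 highside deg 28.0
flange n 1509 1415 z 0.0783 slope dz/dx,dz/dy [0.0209 0.0101] lean 0.0232 highside deg 26.0
shield n 2261 2149 z 0.0792 slope dz/dx,dz/dy [0.0194 0.008 ] lean 0.021 highside deg 22.0
hub n 4352 4137 z 0.0698 slope dz/dx,dz/dy [-0.0008  0.0003] lean 0.0008 highside deg 161.0
t 27.37 pos [ 0.6101 -0.2185  0.1237] F [-0.67 -0.3   0.07] dist 0.0436 xyz [ 0.0414 -0.0015  0.0597] a [ 0.0006 -0.0017  0.0006] w 0.003
```

Request:
{"op": "carry_out", "data": {
  "motion": [
    {"grip":1,"x":0.0025,"y":0.015,"z":0.03,"ax":0,"ay":-0.002,"az":0},
    {"grip":1,"x":0.0025,"y":0.015,"z":0.055,"ax":0,"ay":-0.002,"az":0},
    {"grip":1,"x":0.0025,"y":0.015,"z":0.066,"ax":0,"ay":-0.002,"az":0},
    {"grip":1,"x":0.0025,"y":0.015,"z":0.069,"ax":0,"ay":-0.002,"az":0},
    {"grip":1,"x":0.0025,"y":0.015,"z":0.0705,"ax":0,"ay":-0.002,"az":0},
    {"grip":1,"x":0.0035,"y":0.015,"z":0.0725,"ax":0,"ay":-0.002,"az":0},
    {"grip":1,"x":0.0055,"y":0.015,"z":0.0745,"ax":0,"ay":-0.002,"az":0},
    {"grip":1,"x":0.0075,"y":0.015,"z":0.0765,"ax":0,"ay":-0.002,"az":0},
    {"grip":1,"x":0.0085,"y":0.015,"z":0.078,"ax":0,"ay":-0.002,"az":0},
    {"grip":1,"x":0.0085,"y":0.015,"z":0.078,"ax":0,"ay":-0.002,"az":0}
  ]
}}

```text
t: 28.2
eef_pos: [0.6058, -0.2085, 0.0805]
orientation: [3.138, 0.004, -3.14]
wrist_force: [-3.7, 6.4, 18.6]
gripper_width: -0.002
```

Request:
{"op": "carry_out", "data": {
  "motion": [
    {"grip":1,"x":0.002,"y":0.002,"z":0.006,"ax":0,"ay":0,"az":0},
    {"grip":1,"x":0.003,"y":0.002,"z":0.0068,"ax":0,"ay":0,"az":0},
    {"grip":1,"x":0.004,"y":0.002,"z":0.0075,"ax":0,"ay":0,"az":0},
    {"grip":1,"x":0.004,"y":0.002,"z":0.008,"ax":0,"ay":0,"az":0}
  ]
}}

```text
t: 28.53
eef_pos: [0.6057, -0.2083, 0.0804]
orientation: [3.139, 0.009, -3.141]
wrist_force: [-2.6, 3.5, 21.3]
gripper_width: -0.002
```

Request:
{"op": "carry_out", "data": {
  "motion": [
    {"grip":1,"x":0.003,"y":0.001,"z":0.0084,"ax":0,"ay":0,"az":0},
    {"grip":1,"x":0.004,"y":0.001,"z":0.0092,"ax":0,"ay":0,"az":0},
    {"grip":1,"x":0.005,"y":0.001,"z":0.0098,"ax":0,"ay":0,"az":0},
    {"grip":1,"x":0.005,"y":0.001,"z":0.01,"ax":0,"ay":0,"az":0}
  ]
}}

```text
t: 28.87
eef_pos: [0.6058, -0.2084, 0.0803]
orientation: [3.14, 0.017, -3.141]
wrist_force: [-4.2, 5.1, 25.1]
gripper_width: -0.004
```

Lift clear, higher this time, and look.

Request:
{"op": "carry_out", "data": {
  "motion": [
    {"grip":1,"x":0.0,"y":0,"z":-0.01,"ax":0,"ay":0.01,"az":0},
    {"grip":1,"x":-0.006,"y":-0.015,"z":-0.04,"ax":0,"ay":0.01,"az":0},
    {"grip":1,"x":-0.008,"y":-0.017,"z":-0.075,"ax":0,"ay":0.01,"az":0},
    {"grip":1,"x":-0.008,"y":-0.017,"z":-0.075,"ax":0,"ay":0.01,"az":0},
    {"grip":1,"x":-0.008,"y":-0.017,"z":-0.075,"ax":0,"ay":0.01,"az":0},
    {"grip":1,"x":-0.008,"y":-0.017,"z":-0.075,"ax":0,"ay":0.01,"az":0}
  ]
}}

```text
t: 29.37
eef_pos: [0.6088, -0.2185, 0.1242]
orientation: [3.139, -0.001, -3.141]
wrist_force: [-0.3, -0.2, 0.5]
gripper_width: -0.002
```

Run:
```python
from look import *
look('wrist19.png'); look('wrist19b.png'); mv([.5852,-.2194,.088])
s,c=cap('scene'); p=c['pixels'][180:300,180:320,::-1]; cv2.imwrite('pics/sc19.png',cv2.resize(p,None,fx=5,fy=5,interpolation=cv2.INTER_CUBIC))
```

```text
cup mid [ 0.5878 -0.219   0.0782] ext [0.0613 0.0618 0.0088] n 3722
rim n 894 843 z 0.0801 slope dz/dx,dz/dy [0.0123 0.0095] lean 0.0155 highside deg 38.0
flange n 1451 1384 z 0.0781 slope dz/dx,dz/dy [0.01   0.0072] lean 0.0123 highside deg 36.0
shield n 2249 2134 z 0.079 slope dz/dx,dz/dy [0.0059 0.0067] lean 0.0089 highside deg 49.0
hub n 4254 4068 z 0.0698 slope dz/dx,dz/dy [-0.001   0.0003] lean 0.001 highside deg 164.0
cup mid [ 0.5878 -0.2189  0.0785] ext [0.0616 0.0613 0.008 ] n 3738
rim n 918 885 z 0.0801 slope dz/dx,dz/dy [0.0073 0.0071] lean 0.0102 highside deg 44.0
flange n 1468 1382 z 0.0781 slope dz/dx,dz/dy [0.0098 0.0066] lean 0.0118 highside deg 34.0
shield n 2251 2120 z 0.079 slope dz/dx,dz/dy [0.0088 0.0076] lean 0.0117 highside deg 41.0
hub n 4258 4024 z 0.0698 slope dz/dx,dz/dy [-0.0012 -0.0001] lean 0.0012 highside deg -176.0
t 29.47 pos [ 0.6083 -0.218   0.1234] F [-0.7  -0.5   0.08] dist 0.0423 xyz [ 0.0384 -0.0024  0.0591] a [ 0.0023 -0.0013  0.0005] w -0.001
```

View pics/sc19.png

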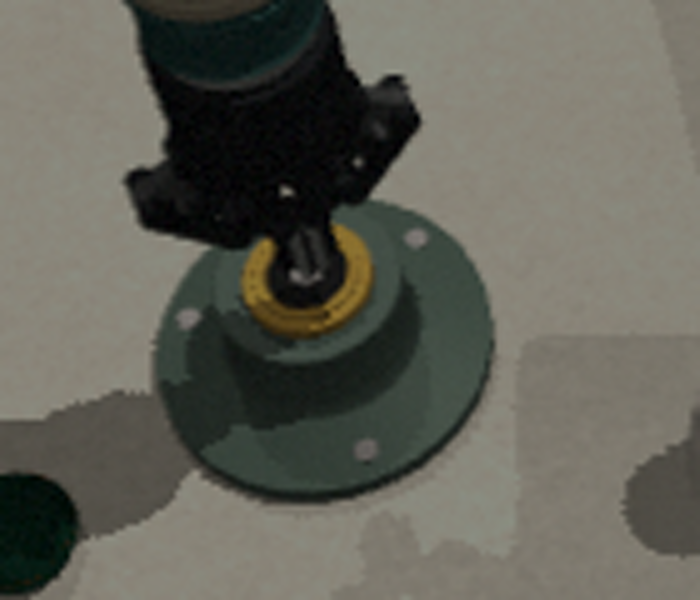

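View pics/wrist19.png

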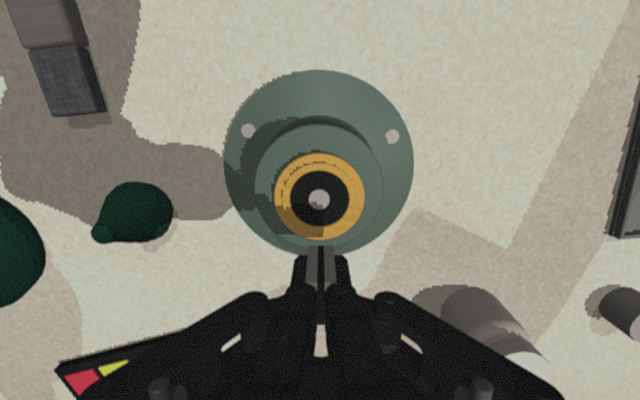

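Seat height is about 0.3 mm and lean about 0.011. I retreat, do a final check of position and bystanders, then hand in.

Request:
{"op": "carry_out", "data": {
  "motion": [
    {"grip":1,"x":0,"y":0,"z":-0.06,"ax":0,"ay":0,"az":0},
    {"grip":1,"x":0,"y":0,"z":-0.12,"ax":0,"ay":0,"az":0},
    {"grip":1,"x":0,"y":0,"z":-0.15,"ax":0,"ay":0,"az":0},
    {"grip":1,"x":0,"y":0,"z":-0.15,"ax":0,"ay":0,"az":0},
    {"grip":1,"x":0,"y":0,"z":-0.15,"ax":0,"ay":0,"az":0}
  ]
}}

```text
t: 29.93
eef_pos: [0.6092, -0.2186, 0.2142]
orientation: [3.139, -0.0, -3.141]
wrist_force: [-0.5, 0.4, -0.2]
gripper_width: -0.0
```

Run:
```python
from look import *
s,c,W,t=look('wrist20.png')
g=W[np.isfinite(W[...,2])]; rr=np.linalg.norm(g[:,:2]-[.5853,-.2194],axis=1)
k=g[(rr<.055)&(abs(g[:,2]-.0698)<.003)]; print('hub mid',((np.percentile(k,.3,axis=0)+np.percentile(k,99.7,axis=0))/2).round(4),np.ptp(k,axis=0).round(4))
mv([.6,-.2,.2])
s,c=cap('top','top20.png')
```

```text
cup mid [ 0.5882 -0.2189  0.0786] ext [0.0617 0.0609 0.0089] n 1932
rim n 449 413 z 0.0801 slope dz/dx,dz/dy [0.0077 0.0078] lean 0.011 highside deg 45.0
flange n 743 677 z 0.078 slope dz/dx,dz/dy [0.0109 0.0071] lean 0.013 highside deg 33.0
shield n 1125 1030 z 0.0791 slope dz/dx,dz/dy [0.0098 0.0038] lean 0.0105 highside deg 21.0
hub n 2247 2034 z 0.0698 slope dz/dx,dz/dy [-0.0003  0.0003] lean 0.0004 highside deg 131.0
hub mid [ 0.5855 -0.2193  0.0698] [0.0913 0.0916 0.0052]
t 29.98 pos [ 0.6081 -0.218   0.2125] F [ 0.19  0.34 -0.16] dist 0.0234 xyz [0.0134 0.03   0.021 ] a [ 0.0026 -0.002   0.0007] w -0.002
```

View pics/top20.png

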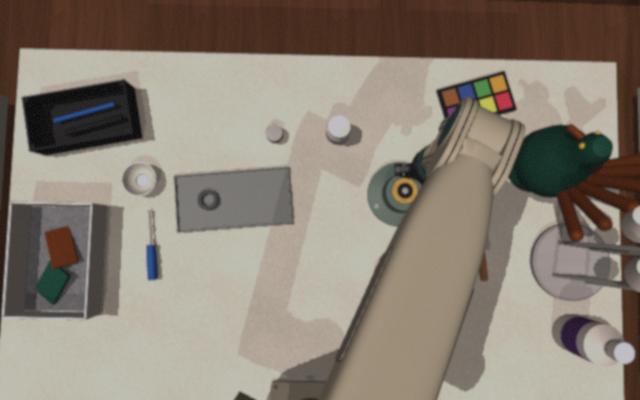

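The cup at (404,190) sits in the hub. The collar, jar, weight, dish and driver are where they started. The finial and most of the brush are hidden under the arm here, but the last wrist images show both in place.

```bash
python3 -c "
from workcell import r
print(r.hand_in())"
```

```text
the job is handed in; nothing more can be done
None
```

I put the cup into the proud smaller liner and let go. I then pressed it home with the gripper shut, alternating around the rim, and handed in at about 30 s. No verdict is reported.

**Last checks, from the wrist camera:**

| Check | Measured | Limit |
|---|---|---|
| Flange underside above the hub face | about 0.3 mm | 1.5 mm |
| Lean | about 0.011 rad | 0.035 rad |
| Offset from the bore axis | about 2.6 mm, mostly along x | 4 mm |

- **Touch and bystanders:** the gripper is well clear of the cup. None of the bystanders looks moved. The finial and most of the brush were hidden under the arm in the final top view, but the last wrist image shows them in place.
- **What went less well:** early on, the second press sank further than intended. The next press pushed the cup sideways as well as down, and the lean reached about 0.09 rad in my measurements (limit 0.12). One press on the -x side slipped off the rim and slid the cup about 1.5 mm, which is where part of the offset comes from. I then offset the sideways push and levelled it.
- **Force:** the highest press I read at the end of a move was about 26 N vertical (limit 38 N). Any short peaks within a move would not show in those readings.

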